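Charge a milling cup with three balls from the lever dispenser

TASK

A milling charge of exactly three balls is needed. Turn the upside-down blue square cup mouth-up (lay it on its side, let go and take it again from the other side), and stand it fully down and square in the black nest under the ball dispenser's outlet; let go of it, then press the dispenser's orange lever all the way down three times, letting it spring fully back up each time, so that the first three balls and no more drop into the cup one by one. Leave the cup standing in the nest with its three balls, the lever up and the other balls in the magazine, and do not disturb the other things on the bench.

Things in the scene. Friction and masses are not known exactly. Their poses are not given: they have to be found in the camera images.
- cup_center (a point): Blue square cup, 50 x 50 mm outside, 76 mm tall, walls and floor 4 mm, open at one end, 0.10 to 0.17 kg. The point is its centre, half-way up. Its +z axis points from the open mouth to the closed base: up at the start (the cup stands mouth-down on the bench), down at the end. x and y are square to its sides.
- nest (a point): Centre of the square nest on the dispenser's foot plate, on the surface where the cup's base stands, 4 mm above the bench. Black rim 6 mm high, 56 x 56 mm inside (3 mm play a side), 5 mm thick, square to this frame. +x points into the dispenser, whose column begins 45 mm that way; the open side for cup and hand is -x.
- chamber (a point): Centre of the lowest ball in the dispenser: 25 mm to the +x side of the nest's centre, 135 mm above the bench; same axes as the nest. The outlet ledge there (underside 118 mm above the bench) ends 13 mm to the -x side of this point, clear cheeks 24 mm, so it overhangs the back of the cup. Clear 28 mm square magazine tower above it, top 236 mm above the bench.
- lever_pad (a point): Centre of the top of the orange pad (40 x 44 mm) on the dispenser's lever, about 0.18 m above the bench. The lever's pivot is 126 mm away along the nest frame's +y, its axis along the nest's x. Pushed, the pad sinks about 52 mm to a hard stop with little side motion; it takes about 5 N at the top, 9 N at the bottom, and springs back by itself within half a second.
- lever (a joint): Lever angle in rad: 0 at rest (up), 0.4 fully down. A full press pushes one ball over the ledge (at about 0.3); the next ball drops into the chamber only when the lever is back up (below about 0.03). A quick touch can peak near 20 N before the bottom is reached.
- ball0_center (a point): White ceramic ball, 20 mm diameter, 20 g: number 1 from the bottom of the clear magazine at the start, so the first to come out. The point is its centre.
- ball1_center (a point): White ceramic ball, 20 mm diameter, 20 g: number 2 from the bottom of the clear magazine at the start, so the second to come out. The point is its centre.
- ball2_center (a point): White ceramic ball, 20 mm diameter, 20 g: number 3 from the bottom of the clear magazine at the start, so the third to come out. The point is its centre.
- ball3_center (a point): White ceramic ball, 20 mm diameter, 20 g: number 4 from the bottom of the clear magazine at the start, so the fourth to come out. The point is its centre.
- ball4_center (a point): White ceramic ball, 20 mm diameter, 20 g: number 5 from the bottom of the clear magazine at the start, so the fifth to come out. The point is its centre.
- beaker: Bystander, not to be disturbed: round clear glass beaker, 80 wide, 110 tall mm; origin at the centre of its underside.
- amber_bottle: Bystander, not to be disturbed: amber bottle, 66 wide, 150 tall mm; origin at the centre of its underside.
- wash_bottle: Bystander, not to be disturbed: white bottle with red cap, 70 wide, 180 tall mm; origin at the centre of its underside.
- jar: Bystander, not to be disturbed: small clear jar with blue lid, 60 wide, 55 tall mm; origin at the centre of its underside.
- tube_rack: Bystander, not to be disturbed: red rack with red-bulbed droppers, 70 x 150, 130 tall mm; origin at the centre of its underside.
- spatula: Bystander, not to be disturbed: black-handled spatula 170 long lying flat, length along its own x, in mm; origin at the centre of its underside.
Not all that is in view belongs to the job. Leave any grey look-alike of the part that bears cup_center alone.

How it is judged:
By the outcome, as a careful person would: the job done as asked, in the order asked, and still so for the second after the job is handed in, with the robot touching nothing.
It also fails if it takes over 72 s, if anything falls off the work surface, if the arm or the gripper's body presses on something with over 40 N, if the wrist force passes 120 N, or if a joint passes its speed limit or range.

ROBOT

A 6-joint arm with a two-finger parallel gripper is mounted at the origin on the work surface. World frame = base frame: x ahead of the robot, y to its left, z up, the work surface at z = 0. Lengths are in m, angles in degrees, forces in N, time in s.
With the tool pointing down it reaches from about 0.4 to 0.825 m from the base axis. Payload 7 kg.
Tool frame: the origin (TCP) lies midway between the tips of the shut fingers; the grasp point (between the pads) lies ctrl.tcp_to_grasp behind it (ctrl.tcp_to_grasp is the distance from the TCP to the grasp point, in m); y points along the fingers, z is the direction in which the jaws open and shut, and the axes are right-handed (so a half turn about y gives the same grasp; the last joint's range is limited). The gripper opens to 88 mm and grips with 3 to 60 N. Pads are 19 mm wide; open, the fingers measure 130 mm over their backs; the gripper's body (78 mm by 193 mm) begins 47 mm behind the grasp point.
Start: joints at [-50.701, 20.546, 0.682, 0, -70.136, -16.507], TCP at [0.261, -0.622, 0.227] pointing down, gripper open.
Joint ranges: [-176.03, 176.03], [-82.01, 121.73], [-58.28, 71.71], [-173.87, 95.51], [-174.79, -0.11], [-173.66, 173.66]. Speed limits (degrees/s): [136.94, 136.94, 172.46, 180, 180, 180].

INTERFACE

Orientations are given as [roll, pitch, yaw] about the fixed x, y, z axes, in that order (R = Rz(yaw) Ry(pitch) Rx(roll)).
In Python, from plant import ctrl, snapshot, silhouettes gives the robot as it stands.
- The arm moves only by the shell command python3 -m pendant 'ROWS'. ROWS is JSON, a list that holds one entry, the list of rows, each a list of 7 numbers: the shift along the tool's x, y, z in cm, then the turn, a rotation vector about the tool's x, y, z in degrees, then the opening, from 0 (shut) to 1 (fully open). In form: [[[x, y, z, rx, ry, rz, hand], ...]]. A call has 1 to 12 rows; each row shifts and turns the commanded pose from where the row before left it, along the tool's axes as they then stand; what a row does not reach is not made up. A row lasts 1/12 s, in which the tool goes at most 41.7 mm and 7.16 degrees, less where a joint would pass 70% of its speed; a pose out of reach is approached as far as the arm can. A call with a gripper value outside its range is refused whole. The fingers move at their own pace and stop on an object; the grip force is fixed at half the most. Time passes only in rows, so rows that do not move let the fingers close. It gives the time, the measured TCP pose, the force and the opening at its end, in the units of the state.
- ctrl.get_obs(): the state, without advancing time (a new reading comes with each control period).
- snapshot(name): name is "side" or "top" or "wrist"; returns a dict with "image" (400x640x3 uint8, red, green, blue), "camera_matrix" (3x3 intrinsics, pixels), "eye" and "orientation" of the camera in the world; the wrist camera has in their place "mount" (4x4, takes a point from camera to tool coordinates, whose origin is the TCP and whose axes are the tool frame's). Camera axes: x right, y down, z forward; pixel columns grow to the right and rows downward; lengths in m; the calibration is good to about 2 mm. A picture is of the moment at which its call begins: read the wrist's pose just before it. There is no depth.
- ctrl.close_job(): hands the job in, once; it reports no verdict.
Trained networks look in a picture, given as the dict that the camera call returned (one of the last four; its "shot" number tells which), for a name from the list of things; names that differ only in an ending like _2 or _b are one class to them, and where a whole thing is asked for, a point or a joint stands for the part that bears it (a point fixed in the world has none). Each returns a list of dicts, best first, with "confidence" (0 to 1); they miss things now and then, are a little off and sometimes report something else, mostly with a low value. They report only what shows in the picture. A call takes as long as a camera call. They do not tell look-alikes from the thing itself.
- silhouettes(picture, thing): "mask" (400x640 bool, what is visible of it) and "bbox" ([left, top, width, height] in pixels, round what is visible of it).
The state is a dict: "clock": time; "joint_pos": joint angles; "qvel": joint speeds; "tau": joint torques, N m; "tool_pos": TCP position; "orientation": TCP orientation; "force": force on the tool from outside, world axes, zero at the start; "moment": the same for the moment, N m; "opening": finger opening in m.
Only numpy, scipy, OpenCV 4.12 (cv2) and the standard library are available. Lean on these libraries where they do the work, as an engineer would, in place of code of your own. Each camera call takes 0.05 s, during which the arm holds its last target.

## Working session

There is one attempt and no reset: what is moved stays moved. The work goes in short steps, Python scripts to look and compute and a shell command to move; the robot and the scene stay as the last step left them, time stands still between calls to the robot, and variables do not carry over. Pictures are saved under pics/ and viewed, and the job is handed in when it is done.

```bash
ls; mkdir -p pics; cat > h.py <<'E'
import numpy as np, cv2
from scipy.spatial.transform import Rotation as R
from plant import ctrl, snapshot, silhouettes
def save(s,n): cv2.imwrite('pics/'+n+'.png', s['image'][:,:,::-1])
E
python3 - <<'E'
from h import *
o=ctrl.get_obs(); print(o['clock'],o['tool_pos'],o['orientation'],o['opening'],ctrl.tcp_to_grasp)
for n in ['side','top','wrist']:
    s=snapshot(n); save(s,n+'0'); print(n,s['camera_matrix'],s.get('eye'),s.get('orientation'),s.get('mount'))
E
```

```text
pics
0.0 [ 0.26126966 -0.62186174  0.22562374] [-8.99055721e+01  1.02383189e-02  2.27839793e+01] 0.08750240039347067 0.0188
side [[389.80447622   0.         317.60361104]
 [  0.         389.80447622 199.71273683]
 [  0.           0.           1.        ]] [0.23155959 0.61679754 0.83833377] [-136.20488531   -1.14363067 -148.44220558] None
top [[388.75593253   0.         315.78198848]
 [  0.         388.75593253 201.19139176]
 [  0.           0.           1.        ]] [0.38456144 0.00870383 1.15231691] [-169.55212317    0.92754071  -90.2779623 ] None
wrist [[298.05509154   0.         317.86678769]
 [  0.         298.05509154 206.76566663]
 [  0.           0.           1.        ]] None None [[-8.27542850e-04  9.53982399e-01  2.99861462e-01 -8.21779555e-02]
 [ 3.57960786e-04 -2.99861263e-01  9.53982754e-01 -1.57095961e-01]
 [ 9.99999594e-01  8.96800252e-04 -9.33402453e-05 -2.40317098e-04]
 [ 0.00000000e+00  0.00000000e+00  0.00000000e+00  1.00000000e+00]]
```

View pics/side0.png

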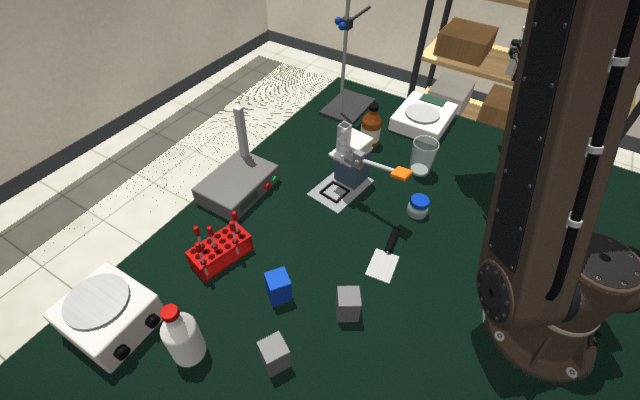

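View pics/top0.png

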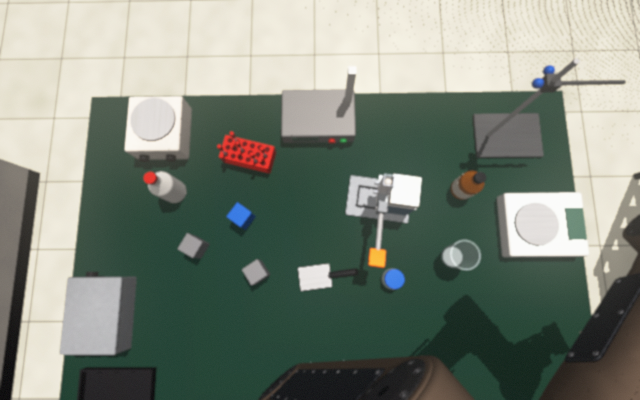

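View pics/wrist0.png

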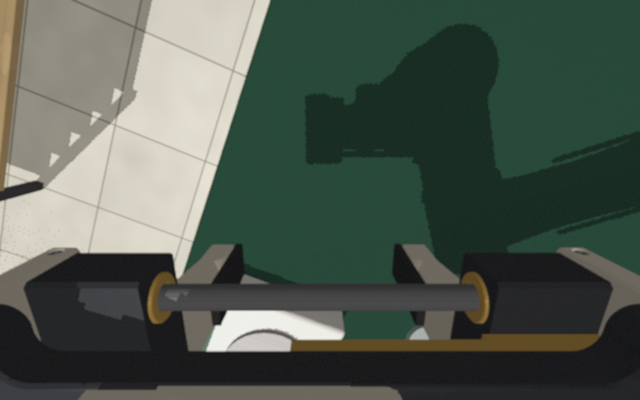

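```bash
cat >> h.py <<'E'
from scipy.optimize import least_squares
def pose(s,obs=None):
    """camera R,eye in world"""
    if 'mount' in s and s['mount'] is not None:
        Rt=R.from_euler('xyz',obs['orientation'],degrees=True).as_matrix(); m=np.array(s['mount'])
        return Rt@m[:3,:3], Rt@m[:3,3]+obs['tool_pos']
    return R.from_euler('xyz',s['orientation'],degrees=True).as_matrix(), np.array(s['eye'])
def ray(s,uv,z,obs=None):
    Rc,e=pose(s,obs); d=Rc@np.linalg.inv(s['camera_matrix'])@[uv[0],uv[1],1]
    return e+d*(z-e[2])/d[2]
def proj(s,P,obs=None):
    Rc,e=pose(s,obs); q=(np.atleast_2d(P)-e)@Rc@np.array(s['camera_matrix']).T
    return q[:,:2]/q[:,2:]
E
python3 - <<'E'
from h import *
sd=snapshot('side'); tp=snapshot('top')
for s,n in((sd,'side'),(tp,'top')):
    for th in ['cup_center','nest','lever_pad','ball0_center','lever','beaker','jar','amber_bottle','tube_rack','spatula','wash_bottle']:
        try:
            for r in silhouettes(s,th)[:4]:
                m=r['mask']; v,u=np.nonzero(m); c=(u.mean(),v.mean())
                print(n,th,round(r['confidence'],2),r['bbox'],np.round(c,1),'z0',ray(s,c,0.0).round(3)[:2],'z.05',ray(s,c,0.05).round(3)[:2], 'z.18',ray(s,c,0.18).round(3)[:2])
        except Exception as ex: print(th,ex)
for s,n in((sd,'side'),(tp,'top')):
    im=s['image']
    a=im[100:320,180:460] if n=='side' else im[130:310,220:460]
    cv2.imwrite(f'pics/{n}_zoom.png',cv2.resize(a,None,fx=2.7,fy=2.7,interpolation=cv2.INTER_CUBIC)[:,:,::-1])
E
```

```text
side cup_center 0.97 [257.0, 328.6, 35.0, 48.1] [273.8 353.5] z0 [0.477 0.366] z.05 [0.463 0.381] z.18 [0.424 0.42 ]
side cup_center 0.79 [336.6, 287.8, 27.6, 32.6] [347.7 303.7] z0 [0.398 0.176] z.05 [0.389 0.202] z.18 [0.363 0.271]
side cup_center 0.65 [265.4, 265.0, 27.6, 39.4] [278.1 286.1] z0 [0.566 0.225] z.05 [0.546 0.249] z.18 [0.494 0.309]
side nest 0.89 [305.7, 119.1, 107.3, 92.8] [350.6 169.3] z0 [ 0.619 -0.25 ] z.05 [ 0.596 -0.199] z.18 [ 0.536 -0.064]
side lever_pad 0.84 [359.7, 157.2, 54.4, 25.4] [390.8 169.4] z0 [ 0.51  -0.321] z.05 [ 0.493 -0.265] z.18 [ 0.45 -0.12]
side lever_pad 0.57 [185.6, 209.7, 68.3, 69.2] [218.1 248.9] z0 [0.765 0.218] z.05 [0.734 0.242] z.18 [0.651 0.304]
side ball0_center 0.6 [162.1, 302.8, 46.0, 62.0] [181.5 336.1] z0 [0.673 0.442] z.05 [0.647 0.453] z.18 [0.578 0.48 ]
side lever 0.57 [361.5, 157.7, 55.3, 25.1] [390.9 169.6] z0 [ 0.509 -0.32 ] z.05 [ 0.492 -0.264] z.18 [ 0.449 -0.119]
side beaker 0.75 [406.3, 135.2, 33.3, 41.5] [423.2 154.6] z0 [ 0.448 -0.45 ] z.05 [ 0.435 -0.386] z.18 [ 0.401 -0.221]
side jar 0.79 [408.5, 192.4, 19.1, 22.5]
[... 1973 characters left out ...]
jar 0.91 [380.6, 268.5, 23.5, 20.5] [391.7 278.9] z0 [ 0.367 -0.193] z.05 [ 0.367 -0.184] z.18 [ 0.369 -0.161]
top amber_bottle 0.65 [449.8, 168.8, 37.1, 32.0] [467.5 185. ] z0 [ 0.643 -0.432] z.05 [ 0.632 -0.413] z.18 [ 0.603 -0.363]
top tube_rack 0.85 [220.4, 134.2, 57.0, 38.0] [246.9 153.6] z0 [0.748 0.239] z.05 [0.733 0.229] z.18 [0.692 0.203]
top tube_rack 0.65 [448.2, 172.5, 37.4, 30.2] [467.3 184.7] z0 [ 0.644 -0.431] z.05 [ 0.633 -0.412] z.18 [ 0.604 -0.363]
top spatula 0.71 [296.7, 265.0, 58.9, 23.9] [320.7 275.9] z0 [0.376 0.013] z.05 [0.376 0.013] z.18 [0.377 0.012]
top wash_bottle 0.76 [145.4, 174.2, 39.5, 31.8] [165.1 186.7] z0 [0.646 0.486] z.05 [0.635 0.466] z.18 [0.605 0.412]
```

View pics/side_zoom.png

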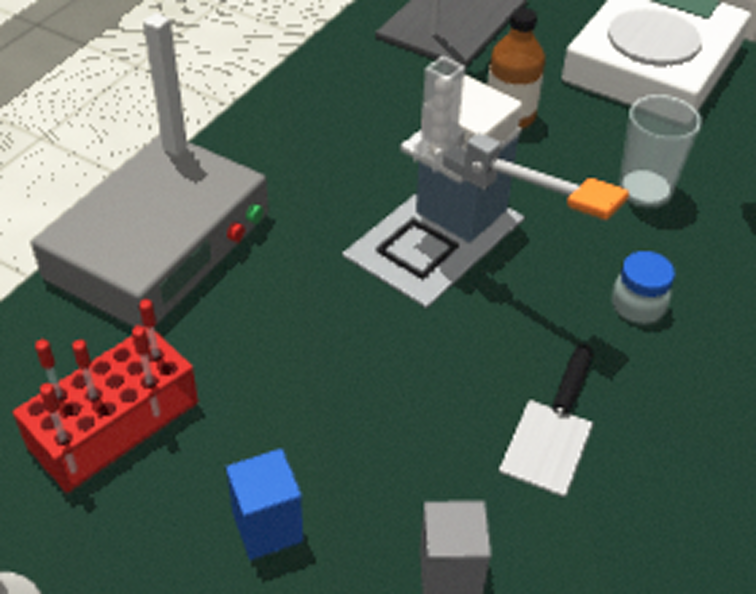

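View pics/top_zoom.png

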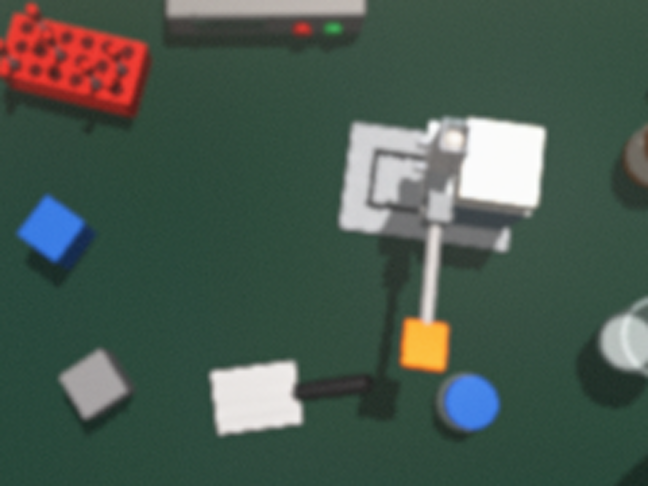

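```bash
cat >> h.py <<'E'
def blue(s):
    im=s['image'].astype(int); m=(im[:,:,2]>im[:,:,0]+40)&(im[:,:,2]>im[:,:,1]+25)
    return m
def hullmask(s,P,obs=None,k=4):
    p=proj(s,P,obs); h=cv2.convexHull((p*k+ (k-1)/2).astype(np.float32)).astype(np.int32)
    m=np.zeros((400*k,640*k),np.uint8); cv2.fillConvexPoly(m,h,1); return m
E
python3 - <<'E'
from h import *
from scipy.optimize import minimize
S=[snapshot('side'),snapshot('top')]
M=[]
for s,b in zip(S,[(250,255,60,60),(220,195,40,45)]):
    m=blue(s); k=np.zeros_like(m); k[b[1]:b[1]+b[3],b[0]:b[0]+b[2]]=1; m&=k>0
    M.append(cv2.resize(m.astype(np.uint8),None,fx=4,fy=4,interpolation=cv2.INTER_NEAREST)); print(m.sum())
def box(p):
    x,y,a=p; c,sn=np.cos(a),np.sin(a); return np.array([[x+c*i-sn*j,y+sn*i+c*j,z] for i in(-.025,.025) for j in(-.025,.025) for z in(0,.076)])
def cost(p,idx=(0,1)):
    t=0
    for i in idx:
        h=hullmask(S[i],box(p)); t+=1-(h&M[i]).sum()/(h|M[i]).sum()
    return t
for idx in[(0,1),(0,),(1,)]:
    best=min((minimize(cost,[.55,.245,np.radians(a)],args=(idx,),method='Nelder-Mead',options=dict(initial_simplex=[[.55,.245,np.radians(a)],[.56,.245,np.radians(a)],[.55,.255,np.radians(a)],[.55,.245,np.radians(a+12)]])) for a in(0,20,40,60,80)),key=lambda r:r.fun)
    print(idx,best.x[:2],np.degrees(best.x[2]),best.fun)
E
```

```text
849
457
(0, 1) [0.55018263 0.24380847] 52.972181667482864 0.13720117621277705
(0,) [0.55058976 0.24356364] 52.72802154195266 0.034745701748075675
(1,) [0.548663   0.24461521] 52.903850877261064 0.09414929388029591
```

```bash
cat >> h.py <<'E'
def Rt(psi,t): return R.from_euler('z',psi,degrees=True)*R.from_euler('x',-90,degrees=True)*R.from_euler('z',-t,degrees=True)
def cur():
    o=ctrl.get_obs(); return np.array(o['tool_pos']),R.from_euler('xyz',o['orientation'],degrees=True),o
def plan(wps,hand,start=None):
    """wps: list of (pos, psi,t,hand,[step_mm]) where pos is grasp point"""
    if start is None: p,r,_=cur()
    else: p,r=start
    p=np.array(p,float); out=[]
    g=ctrl.tcp_to_grasp
    for w in wps:
        step=w[3] if len(w)>3 else 0.038
        r1=Rt(w[1],w[2]); p1=np.array(w[0])+g*r1.as_matrix()[:,1]
        g0=p-g*r.as_matrix()[:,1]; g1=np.array(w[0],float)
        rv=(r.inv()*r1).as_rotvec(degrees=True)
        n=int(max(np.ceil(np.linalg.norm(g1-g0)/step),np.ceil(np.linalg.norm(rv)/6.9),1))
        n=int(max(n,np.ceil(np.linalg.norm(p1-p)/step)))
        r0=r
        for i in range(1,n+1):
            rr=r0*R.from_rotvec(rv*i/n,degrees=True); pp=g0+(g1-g0)*i/n+g*rr.as_matrix()[:,1]
            d=np.round(r.inv().apply(pp-p)*100,1 if i<n else 2); a=np.round((r.inv()*rr).as_rotvec(degrees=True),1)
            p=p+r.apply(d/100); r=r*R.from_rotvec(a,degrees=True)
            out.append([*d.tolist(),*a.tolist(),hand])
    for k in range(0,len(out),12): print('[['+','.join('['+','.join(f'{v+0:g}' for v in q)+']' for q in out[k:k+12])+']]')
    return p,r
def st():
    o=ctrl.get_obs(); print('t %.2f'%o['clock'],'tcp',np.round(o['tool_pos'],4),'rpy',np.round(o['orientation'],1),'F',np.round(o['force'],1),'open %.4f'%o['opening'],'q',np.round(o['joint_pos'],1)); return o
E
python3 - <<'E'
from h import *
g=np.array
plan([((.30,-.58,.36),10,0),((.55,-.25,.40),20,0),((.50,0.05,.38),53,0)],1)
E
```

```text
[[[1.3,-2.9,0.6,0,3.2,0,1],[1.3,-2.8,0.7,0,3.2,0,1],[1.2,-2.9,0.7,0,3.2,0,1],[1.16,-2.86,0.82,0,3.2,0,1],[2.8,-0.4,2.6,0,-0.9,0,1],[2.8,-0.3,2.5,0,-0.9,0,1],[2.8,-0.4,2.5,0,-0.9,0,1],[2.9,-0.4,2.4,0,-0.9,0,1],[2.9,-0.3,2.4,0,-0.9,0,1],[2.9,-0.4,2.3,0,-1,0,1],[3,-0.3,2.3,0,-0.9,0,1],[3.1,-0.4,2.2,0,-0.9,0,1]]]
[[[3,-0.4,2.2,0,-0.9,0,1],[3.1,-0.3,2.1,0,-0.9,0,1],[3.14,-0.41,2.14,0,-0.9,0,1],[0.6,0.2,3.3,0,-3.7,0,1],[0.9,0.2,3.3,0,-3.6,0,1],[1,0.3,3.2,0,-3.7,0,1],[1.2,0.2,3.2,0,-3.7,0,1],[1.5,0.2,3,0,-3.6,0,1],[1.6,0.2,3,0,-3.7,0,1],[1.8,0.3,2.8,0,-3.7,0,1],[2,0.2,2.8,0,-3.6,0,1],[2.17,0.2,2.55,0,-3.7,0,1]]]
```

```bash
python3 -m pendant '[[[1.3,-2.9,0.6,0,3.2,0,1],[1.3,-2.8,0.7,0,3.2,0,1],[1.2,-2.9,0.7,0,3.2,0,1],[1.16,-2.86,0.82,0,3.2,0,1],[2.8,-0.4,2.6,0,-0.9,0,1],[2.8,-0.3,2.5,0,-0.9,0,1],[2.8,-0.4,2.5,0,-0.9,0,1],[2.9,-0.4,2.4,0,-0.9,0,1],[2.9,-0.3,2.4,0,-0.9,0,1],[2.9,-0.4,2.3,0,-1,0,1],[3,-0.3,2.3,0,-0.9,0,1],[3.1,-0.4,2.2,0,-0.9,0,1]]]'
python3 -c "
from h import *
st()"
python3 -m pendant '[[[3,-0.4,2.2,0,-0.9,0,1],[3.1,-0.3,2.1,0,-0.9,0,1],[3.14,-0.41,2.14,0,-0.9,0,1],[0.6,0.2,3.3,0,-3.7,0,1],[0.9,0.2,3.3,0,-3.6,0,1],[1,0.3,3.2,0,-3.7,0,1],[1.2,0.2,3.2,0,-3.7,0,1],[1.5,0.2,3,0,-3.6,0,1],[1.6,0.2,3,0,-3.7,0,1],[1.8,0.3,2.8,0,-3.7,0,1],[2,0.2,2.8,0,-3.6,0,1],[2.17,0.2,2.55,0,-3.7,0,1]]]'
python3 - <<'E'
from h import *
o=st(); s=snapshot('wrist'); save(s,'w1'); np.save('w1.npy',np.array([s['image']])); 
print(proj(s,[[.55,.244,.076],[.58,-.13,.004]],o))
E
```

```text
clock: 2.45
tool_pos: [0.4829, -0.3383, 0.3706]
orientation: [-90.0, -0.0, 17.3]
force: [1.1, 0.2, 0.1]
opening: 0.0876
t 2.45 tcp [ 0.4829 -0.3383  0.3706] rpy [-90.   -0.   17.3] F [1.1 0.2 0.1] open 0.0876 q [-16.    9.2   3.7  -0.  -84.5 -56.6]
clock: 3.45
tool_pos: [0.4992, 0.0515, 0.3615]
orientation: [-90.0, -0.0, 53.2]
force: [1.1, 0.2, -0.6]
opening: 0.0878
t 3.45 tcp [0.4992 0.0515 0.3615] rpy [-90.   -0.   53.2] F [ 1.1  0.2 -0.6] open 0.0878 q [ 28.4   0.4  -7.2  -0.  -82.4 -65.2]
[[362.17425633 279.00010933]
 [211.72384933 103.50513322]]
```

View pics/w1.png

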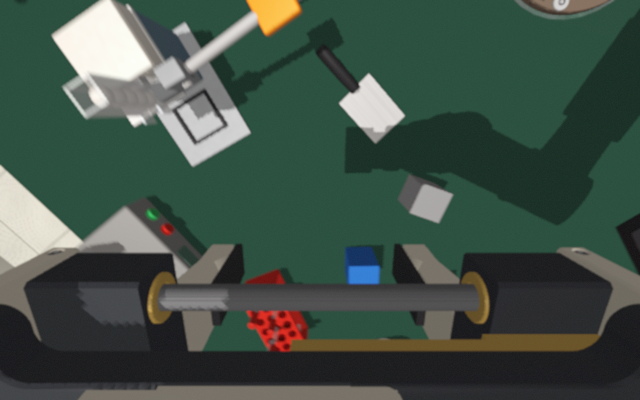

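```bash
python3 - <<'E'
from h import *
w=cv2.imread('pics/w1.png'); s=cv2.imread('pics/side0.png')
a=cv2.resize(w[70:170,140:260],None,fx=6,fy=6,interpolation=cv2.INTER_CUBIC)
b=cv2.resize(s[160:215,300:380],None,fx=8,fy=8,interpolation=cv2.INTER_CUBIC)
cv2.imwrite('pics/zw1.png',a); cv2.imwrite('pics/zs0.png',b)
E
```

```text
(no output)
```

View pics/zw1.png

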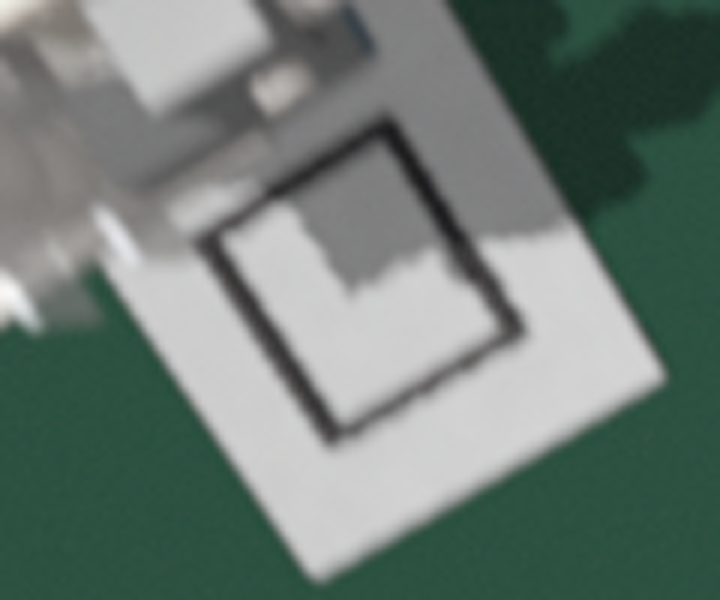

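View pics/zs0.png

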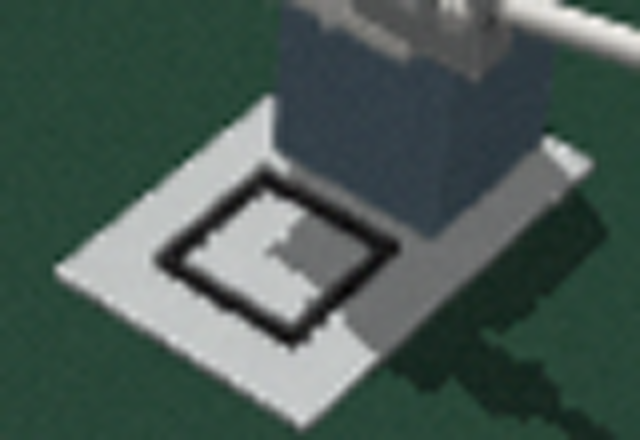

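```bash
python3 - <<'E'
from h import *
from itertools import permutations
class O: pass
obs=dict(tool_pos=[0.4992,0.0515,0.3615],orientation=[-90,0,53.2])
o=ctrl.get_obs(); obs=dict(tool_pos=o['tool_pos'],orientation=o['orientation'])
w=snapshot('wrist'); s=snapshot('side')
W=(np.array([(388,118),(525,332),(332,445),(200,240)])+.5)/6-.5+[140,70]
Sd=(np.array([(265,165),(402,243),(292,350),(155,260)])+.5)/8-.5+[300,160]
def cor(p,h=.033,z=.010):
    c,sn=np.cos(p[2]),np.sin(p[2]); return np.array([[p[0]+c*i-sn*j,p[1]+sn*i+c*j,z] for i,j in((h,-h),(-h,-h),(-h,h),(h,h))])
def res(p,which):
    r=[]
    if 'w' in which: r+=list((match(proj(w,cor(p),obs),W)).ravel())
    if 's' in which: r+=list((match(proj(s,cor(p)),Sd)).ravel())
    return r
def match(a,b):
    return min((a[np.roll(np.arange(4),k)]-b for k in range(4)),key=lambda d:(d**2).sum())
def match2(a,b):
    return min((a[np.array(k)]-b for k in permutations(range(4))),key=lambda d:(d**2).sum())
match=match2
for wh in('w','s','ws'):
    f=least_squares(res,[.58,-.13,np.radians(-95)],args=(wh,),x_scale=[.01,.01,.1]); print(wh,f.x[:2],np.degrees(f.x[2]),np.round(f.fun,1))
E
```

```text
w [ 0.60910775 -0.11892503] -97.52068103183416 [ 0.4 -1.4  1.   0.7  0.4  1.5 -1.7 -0.6]
s [ 0.60917779 -0.12609935] -98.27885617911166 [-0.1  0.4 -0.1  0.5  0.2 -0.8  0.  -0. ]
ws [ 0.60882424 -0.11984609] -97.65494861317718 [ 0.2 -2.   0.7  0.2  0.1  1.  -2.  -1.2 -1.2  1.6 -1.   1.7 -0.6  0.5
 -1.   1.4]
```

```bash
python3 - <<'E'
from h import *
st()
plan([((.46,.124,.195),53,45)],1)
E
```

```text
t 3.60 tcp [0.4995 0.0519 0.3613] rpy [-90.   -0.   53.2] F [-0.2 -0.2  0.1] open 0.0873 q [ 28.4   0.4  -7.1  -0.  -82.4 -65.2]
[[[0.7,2.6,1.1,0,0,-6.4,1],[0.4,2.7,1,0,0.1,-6.5,1],[0.1,2.7,1.1,0,0,-6.4,1],[-0.2,2.6,1.1,0,0,-6.4,1],[-0.5,2.6,1,-0.1,0,-6.4,1],[-0.8,2.5,1.1,0,0.1,-6.5,1],[-1.07,2.34,1.08,0,0,-6.4,1]]]
```

```bash
python3 -m pendant '[[[0.7,2.6,1.1,0,0,-6.4,1],[0.4,2.7,1,0,0.1,-6.5,1],[0.1,2.7,1.1,0,0,-6.4,1],[-0.2,2.6,1.1,0,0,-6.4,1],[-0.5,2.6,1,-0.1,0,-6.4,1],[-0.8,2.5,1.1,0,0.1,-6.5,1],[-1.07,2.34,1.08,0,0,-6.4,1],[0,0,0,0,0,0,1]]]'
python3 - <<'E'
from h import *
o=st(); s=snapshot('wrist'); save(s,'w2'); 
d=snapshot('side'); save(d,'s2')
E
```

```text
clock: 4.27
tool_pos: [0.4656, 0.1234, 0.1923]
orientation: [-89.0, -40.4, 52.4]
force: [-0.1, -1.0, -1.2]
opening: 0.0877
t 4.27 tcp [0.4656 0.1234 0.1923] rpy [-89.  -40.4  52.4] F [-0.1 -1.  -1.2] open 0.0877 q [ 12.4  -6.1 -31.8 -42.1 -39.9 -22.5]
```

View pics/w2.png

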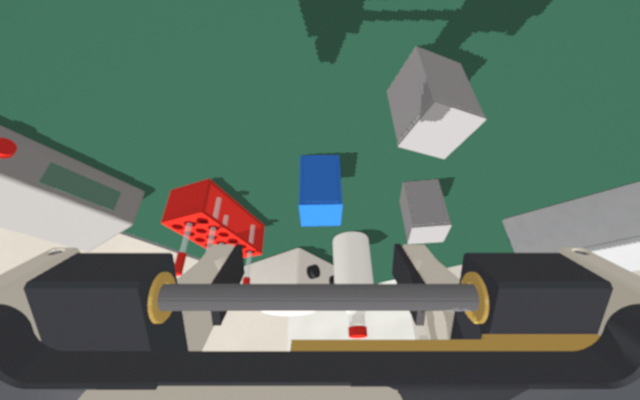

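View pics/s2.png

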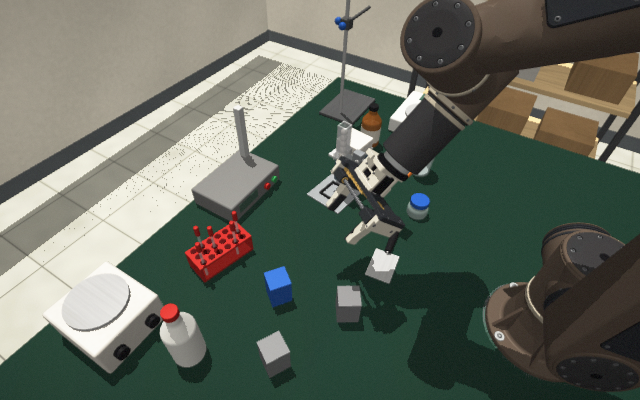

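```bash
cat >> h.py <<'E'
from scipy.optimize import minimize
def box(p,h=.025,z0=0,z1=.076):
    x,y,a=p; c,sn=np.cos(a),np.sin(a); return np.array([[x+c*i-sn*j,y+sn*i+c*j,z] for i in(-h,h) for j in(-h,h) for z in(z0,z1)])
def fitcup(s,obs,p0,roi):
    m=blue(s); k=np.zeros_like(m); k[roi[1]:roi[1]+roi[3],roi[0]:roi[0]+roi[2]]=1; m=m&k
    M=cv2.resize(m.astype(np.uint8),None,fx=4,fy=4,interpolation=cv2.INTER_NEAREST)
    def cost(p):
        h=hullmask(s,box(p),obs); return 1-(h&M).sum()/(h|M).sum()
    p0=np.array(p0); r=minimize(cost,p0,method='Nelder-Mead',options=dict(initial_simplex=[p0,p0+[.01,0,0],p0+[0,.01,0],p0+[0,0,.1]]))
    print('cup',r.x[:2],np.degrees(r.x[2]),r.fun,m.sum()); return r.x
E
python3 - <<'E'
from h import *
o=st(); s=snapshot('wrist'); fitcup(s,o,[.55,.244,.925],(290,145,65,90))
w=s; W=None
E
```

```text
t 4.37 tcp [0.4696 0.1218 0.1962] rpy [-89.3 -40.2  52.5] F [0.4 0.7 0.8] open 0.0880 q [ 12.7  -6.2 -31.4 -41.2 -39.9 -23.5]
cup [0.54995728 0.24404949] 52.86736789504057 0.022998792823544112 2988
```

```bash
python3 - <<'E'
from h import *
d=Rt(52.9,45).as_matrix()[:,1]; c=np.array([.55,.244,.042]); print(d)
plan([(c-.09*d,52.9,45,.022)],1)
E
```

```text
[ 0.42653246  0.563977   -0.70710678]
[[[0.1,2,0.1,-0.1,0,-0.7,1],[0,2,0.1,0,0,-0.7,1],[0,2.1,0.2,-0.1,-0.1,-0.7,1],[0,2,0.1,-0.1,0,-0.6,1],[0,2,0.1,0,0,-0.7,1],[-0.1,2,0.2,-0.1,0,-0.7,1],[-0.03,2.03,0.1,-0.1,-0.1,-0.7,1]]]
```

```bash
python3 -m pendant '[[[0.1,2,0.1,-0.1,0,-0.7,1],[0,2,0.1,0,0,-0.7,1],[0,2.1,0.2,-0.1,-0.1,-0.7,1],[0,2,0.1,-0.1,0,-0.6,1],[0,2,0.1,0,0,-0.7,1],[-0.1,2,0.2,-0.1,0,-0.7,1],[-0.03,2.03,0.1,-0.1,-0.1,-0.7,1],[0,0,0,0,0,0,1]]]'
python3 - <<'E'
from h import *
o=st(); s=snapshot('wrist'); save(s,'w3'); fitcup(s,o,[.55,.244,.925],(290,145,65,135)); 
d=Rt(52.9,45).as_matrix()[:,1]; c=np.array([.55,.244,.042])
plan([(c,52.9,45,.022)],1)
E
```

```text
clock: 5.08
tool_pos: [0.5186, 0.2074, 0.0894]
orientation: [-89.8, -45.0, 53.0]
force: [-0.3, -0.6, 0.4]
opening: 0.0874
t 5.08 tcp [0.5186 0.2074 0.0894] rpy [-89.8 -45.   53. ] F [-0.3 -0.6  0.4] open 0.0874 q [ 11.1  10.5 -29.6 -66.8 -31.2   5.9]
cup [0.54703987 0.24649713] 56.415586373558924 0.15853638526540326 6447
[[[0,2.2,-0.1,-0.1,0,0,1],[0,2.2,0,0,0.1,0,1],[0,2.2,-0.1,-0.1,0,0,1],[0.04,2.17,-0.07,-0.1,0,0,1]]]
```

View pics/w3.png

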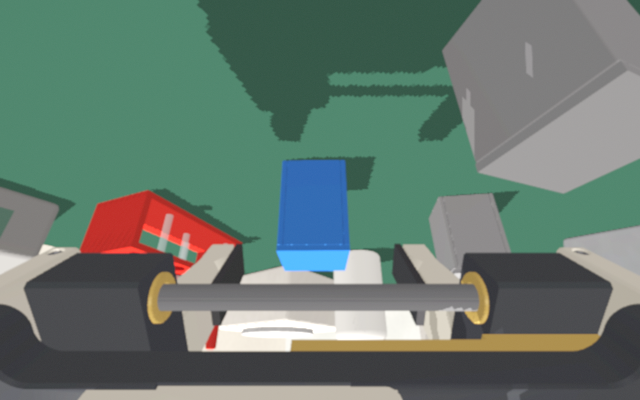

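```bash
python3 -m pendant '[[[0,2.2,-0.1,-0.1,0,0,1],[0,2.2,0,0,0.1,0,1],[0,2.2,-0.1,-0.1,0,0,1],[0,2.17,-0.07,-0.1,0,0,1],[0,0,0,0,0,0,1],[0,0,0,0,0,0,0],[0,0,0,0,0,0,0],[0,0,0,0,0,0,0],[0,0,0,0,0,0,0],[0,0,0,0,0,0,0],[0,0,0,0,0,0,0]]]'
python3 - <<'E'
from h import *
o=st(); d=snapshot('side'); save(d,'s3'); cv2.imwrite('pics/zs3.png',cv2.resize(d['image'][180:380,180:400],None,fx=3.4,fy=3)[:,:,::-1])
E
```

```text
clock: 6.05
tool_pos: [0.5576, 0.2538, 0.0304]
orientation: [-90.2, -45.2, 53.0]
force: [-0.2, -0.6, 0.6]
opening: 0.0532
t 6.05 tcp [0.5576 0.2538 0.0304] rpy [-90.2 -45.2  53. ] F [-0.2 -0.6  0.6] open 0.0532 q [ 11.6  20.6 -25.9 -78.1 -28.4  18.2]
```

View pics/zs3.png

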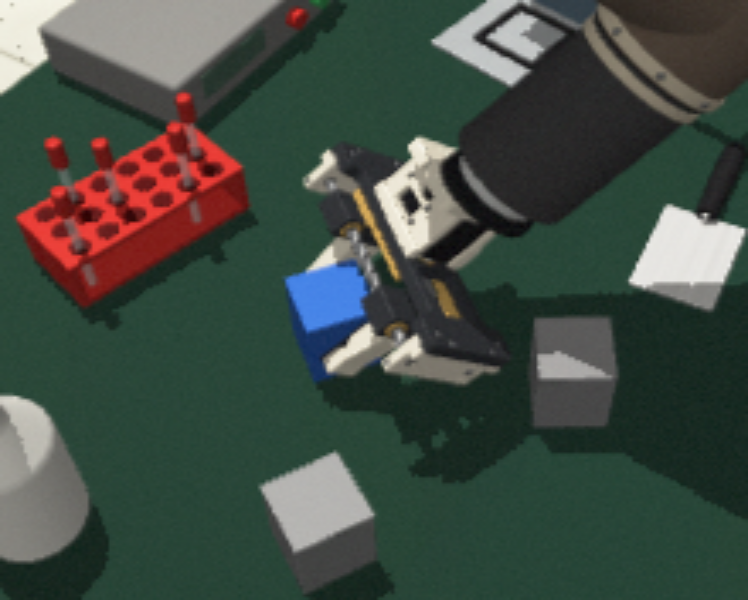

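```bash
python3 -m pendant '[[[0,0,0,0,0,0,0],[0,0,0,0,0,0,0],[0,0,0,0,0,0,0]]]'
cat > kin.py <<'E'
from h import *
D=[([-50.701,20.546,.682,0,-70.136,-16.507],[.26127,-.62186,.22562],[-89.9,0,22.784]),
([-16.0,9.2,3.7,0,-84.5,-56.6],[.4829,-.3383,.3706],[-90,0,17.3]),
([28.4,.4,-7.1,0,-82.4,-65.2],[.4995,.0519,.3613],[-90,0,53.2]),
([12.7,-6.2,-31.4,-41.2,-39.9,-23.5],[.4696,.1218,.1962],[-89.3,-40.2,52.5]),
([11.1,10.5,-29.6,-66.8,-31.2,5.9],[.5186,.2074,.0894],[-89.8,-45,53]),
([11.6,20.6,-25.9,-78.1,-28.4,18.2],[.5576,.2538,.0304],[-90.2,-45.2,53])]
def rot(ax,a): return R.from_euler(ax,a,degrees=True)
def chain(q,s4,s6):
    r=[rot('z',q[0])]; r.append(r[-1]*rot('y',q[1])); r.append(r[-1]*rot('y',-q[2])); r.append(r[-1]*rot('x',s4*q[3])); r.append(r[-1]*rot('y',-q[4])); r.append(r[-1]*rot('x',s6*q[5])); return r
E
python3 - <<'E'
from kin import *
o=st()
for s4 in(1,-1):
  for s6 in (1,-1):
    R0=[ (chain(q,s4,s6)[-1].inv()*rot('xyz',e)) for q,p,e in D]
    m=R.concatenate(R0).mean(); print(s4,s6,[round(np.degrees((m.inv()*x).magnitude()),1) for x in R0], m.as_matrix().round(2).tolist())
E
```

```text
clock: 6.35
tool_pos: [0.5576, 0.2539, 0.0303]
orientation: [-90.2, -45.2, 52.9]
force: [-3.3, -2.7, 6.8]
opening: 0.0502
t 6.35 tcp [0.5576 0.2539 0.0303] rpy [-90.2 -45.2  52.9] F [-3.3 -2.7  6.8] open 0.0502 q [ 11.6  20.6 -25.8 -78.1 -28.4  18.2]
1 1 [np.float64(78.1), np.float64(30.0), np.float64(37.7), np.float64(22.3), np.float64(28.8), np.float64(28.1)] [[-0.29, 0.87, -0.39], [-0.33, 0.29, 0.9], [0.9, 0.39, 0.2]]
1 -1 [np.float64(52.5), np.float64(52.4), np.float64(52.6), np.float64(33.9), np.float64(81.3), np.float64(104.7)] [[-0.41, 0.89, -0.19], [0.61, 0.43, 0.67], [0.68, 0.16, -0.72]]
-1 1 [np.float64(10.6), np.float64(69.6), np.float64(86.7), np.float64(3.3), np.float64(55.4), np.float64(80.2)] [[0.0, 1.0, -0.0], [0.72, 0.0, 0.69], [0.69, -0.0, -0.72]]
-1 -1 [np.float64(0.1), np.float64(0.1), np.float64(0.1), np.float64(0.0), np.float64(0.1), np.float64(0.2)] [[0.0, 1.0, -0.0], [1.0, -0.0, -0.0], [-0.0, -0.0, -1.0]]
```

```bash
cat >> kin.py <<'E'
COL=[(-1,2),(0,0),(0,1),(1,2),(2,0),(2,2),(3,1),(3,2),(4,0)]
def rows(q):
    r=chain(q,-1,-1); A=np.zeros((3,len(COL)))
    for k,(i,a) in enumerate(COL): A[:,k]=np.eye(3)[a] if i<0 else r[i].as_matrix()[:,a]
    return A
def fitk(cols=None):
    A=np.vstack([rows(q) for q,_,_ in D]); b=np.hstack([p for _,p,_ in D])
    if cols is None: cols=range(len(COL))
    x=np.zeros(len(COL)); lam=1e-3
    Ac=A[:,cols]; x[cols]=np.linalg.solve(Ac.T@Ac+lam**2*np.eye(len(cols)),Ac.T@b)
    return x,(A@x-b).reshape(-1,3)
E
python3 - <<'E'
from kin import *
for c in [None,[0,1,2,3,4,5,6,8],[0,1,2,3,4,5,8],[0,1,3,4,5,6,8],[0,3,4,5,6,8],[0,3,4,6,8],[0,3,4,2,8]]:
    x,r=fitk(list(range(len(COL))) if c is None else c); print(c,x.round(3),np.abs(r).max().round(4))
E
```

```text
None [ 0.196 -0.002 -0.002  0.6    0.466  0.004 -0.19  -0.003  0.375] 0.0006
[0, 1, 2, 3, 4, 5, 6, 8] [ 0.198 -0.001 -0.001  0.603  0.464 -0.001 -0.191  0.     0.379] 0.0008
[0, 1, 2, 3, 4, 5, 8] [ 0.506 -0.41  -0.178  0.747  0.895 -0.222  0.     0.     0.548] 0.0809
[0, 1, 3, 4, 5, 6, 8] [ 0.197  0.001  0.     0.602  0.462  0.001 -0.192  0.     0.378] 0.0009
[0, 3, 4, 5, 6, 8] [ 0.197  0.     0.     0.603  0.463  0.001 -0.192  0.     0.378] 0.0008
[0, 3, 4, 6, 8] [ 0.197  0.     0.     0.603  0.463  0.    -0.192  0.     0.378] 0.0008
[0, 3, 4, 2, 8] [ 0.22   0.    -0.118  0.438  0.479  0.     0.     0.     0.284] 0.1119
```

```bash
cat >> kin.py <<'E'
X=fitk([0,3,4,6,8])[0]
LO=np.array([-176.03,-82.01,-58.28,-173.87,-174.79,-173.66]);HI=np.array([176.03,121.73,71.71,95.51,-.11,173.66])
R0=R.from_matrix([[0,1,0],[1,0,0],[0,0,-1]])
def fk(q): return rows(q)@X, chain(q,-1,-1)[-1]*R0
def joints(q):
    r=[x.as_matrix() for x in chain(q,-1,-1)]; sh=np.array([0,0,X[0]]); el=sh+r[1][:,2]*X[3]; w=el+r[2][:,0]*X[4]; w2=w+r[3][:,1]*X[6]; return el,w,w2
def ik(gp,psi,t,seeds=None,n=40):
    r1=Rt(psi,t); p1=np.array(gp)+ctrl.tcp_to_grasp*r1.as_matrix()[:,1]
    def f(q):
        p,r=fk(q); return np.r_[(p-p1)*10,(r.inv()*r1).as_rotvec()]
    rng=np.random.default_rng(0); out=[]
    S=seeds if seeds is not None else [LO+(HI-LO)*rng.random(6) for _ in range(n)]
    for s in S:
        s=np.clip(s,LO+.1,HI-.1); s=np.minimum(np.maximum(s,LO+.05),HI-.05)
        z=least_squares(f,s,bounds=(LO,HI),x_scale=50.)
        if np.abs(z.fun).max()<1e-3 and not any(np.abs(z.x-o).max()<1 for o in out): out.append(z.x)
    return out
E
python3 - <<'E'
from kin import *
q0=np.array(ctrl.get_obs()['joint_pos'])
c=(.55,.14,.027); n=(.609,-.122,.045)
for nm,a in dict(lay=(c,90,-45),lay30=(c,90,-30),re=(c,90,45),fin=(n,82.3,-45),fin30=(n,82.3,-60),finB=(n,-97.7,45),pad=((.45,-.13,.2),0,0),reB=(c,-90,-45)).items():
    print(nm)
    for q in ik(*a): print('   ',q.round(0),'el,w,w2',[v.round(2).tolist() for v in joints(q)])
E
```

```text
lay
    [ 50.  39. -27.  30. -65. -73.] el,w,w2 [[0.25, 0.29, 0.67], [0.37, 0.43, 0.24], [0.55, 0.39, 0.28]]
lay30
    [ 46.  32. -30.  26. -54. -66.] el,w,w2 [[0.22, 0.23, 0.71], [0.37, 0.39, 0.3], [0.55, 0.32, 0.34]]
re
    [ -0.  32. -11. -54. -61.  33.] el,w,w2 [[0.32, -0.0, 0.71], [0.66, -0.0, 0.39], [0.55, -0.11, 0.28]]
fin
    [ 23.  36. -34.  46. -57. -69.] el,w,w2 [[0.32, 0.14, 0.69], [0.47, 0.2, 0.25], [0.64, 0.13, 0.3]]
fin30
    [ 26.  43. -33.  51. -68. -78.] el,w,w2 [[0.37, 0.18, 0.64], [0.47, 0.23, 0.19], [0.65, 0.19, 0.22]]
finB
    [ 23.  36. -34.  46. -57. 111.] el,w,w2 [[0.32, 0.14, 0.69], [0.47, 0.2, 0.25], [0.64, 0.13, 0.3]]
pad
    [  8.   3. -28.  -0. -59. -98.] el,w,w2 [[0.03, 0.0, 0.8], [0.42, 0.06, 0.56], [0.45, -0.13, 0.56]]
reB
    [  -0.   32.  -11.  -54.  -61. -147.] el,w,w2 [[0.32, -0.0, 0.71], [0.66, -0.0, 0.39], [0.55, -0.11, 0.28]]
```

```bash
cat >> kin.py <<'E'
SP=np.array([136.94,136.94,172.46,180,180,180])*.7/12
def plan2(wps,hand,show=True):
    """wps: (grasp pos, psi, t, step m, step deg); prints rows, checks joint rates"""
    p,r,o=cur(); q=np.array(o['joint_pos']); out=[]; g=ctrl.tcp_to_grasp; bad=0; worst=0; info=[]
    for w in wps:
        step=w[3] if len(w)>3 else .035; sr=w[4] if len(w)>4 else 5.
        r1=Rt(w[1],w[2]); g1=np.array(w[0],float); g0=p-g*r.as_matrix()[:,1]; p1=g1+g*r1.as_matrix()[:,1]
        # interpolate psi,t linearly when possible
        y0=r.as_matrix()[:,1]; z0=r.as_matrix()[:,2]
        psi0=np.degrees(np.arctan2(z0[1],z0[0]))-90; t0=np.degrees(np.arctan2(y0@[np.cos(np.radians(psi0)),np.sin(np.radians(psi0)),0],-y0[2]))
        dpsi=(w[1]-psi0+180)%360-180; dt=w[2]-t0
        n=int(max(np.ceil(np.linalg.norm(g1-g0)/step),np.ceil(np.hypot(dpsi,dt)/sr),np.ceil(np.linalg.norm(p1-p)/step),1))
        for i in range(1,n+1):
            k=i/n; rr=Rt(psi0+dpsi*k,t0+dt*k); pp=g0+(g1-g0)*k+g*rr.as_matrix()[:,1]
            d=np.round(r.inv().apply(pp-p)*100,1 if i<n else 2); a=np.round((r.inv()*rr).as_rotvec(degrees=True),1)
            p=p+r.apply(d/100); r=r*R.from_rotvec(a,degrees=True)
            s=ik(g0+(g1-g0)*k,psi0+dpsi*k,t0+dt*k,seeds=[q])
            if not s: bad+=1
            else:
                worst=max(worst,(np.abs(s[0]-q)/SP).max()); q=s[0]
            out.append([*d.tolist(),*a.tolist(),hand])
        el,w1,w2=joints(q); info.append(('wp',q.round(0).tolist(),'el',el.round(2).tolist(),'w',w1.round(2).tolist(),'w2',w2.round(2).tolist()))
    print('rows',len(out),'ikfail',bad,'worst rate ratio %.2f'%worst)
    for i in info: print(*i)
    for k in range(0,len(out),12): print("'[["+','.join('['+','.join(f'{v+0:g}' for v in x)+']' for x in out[k:k+12])+"]]'")
E
python3 - <<'E'
from kin import *
plan2([((.55,.243,.13),53,45,.03),((.53,.21,.15),75,-5,.03,4),((.52,.20,.13),90,-45,.03,4)],0)
E
```

```text
rows 28 ikfail 0 worst rate ratio 0.97
wp [20.0, 10.0, -25.0, -60.0, -27.0, -8.0] el [0.1, 0.04, 0.79] w [0.46, 0.16, 0.52] w2 [0.4, 0.04, 0.38]
wp [43.0, 17.0, -19.0, 3.0, -58.0, -60.0] el [0.13, 0.12, 0.77] w [0.4, 0.38, 0.5] w2 [0.54, 0.24, 0.51]
wp [56.0, 33.0, -20.0, 24.0, -78.0, -70.0] el [0.18, 0.27, 0.71] w [0.34, 0.5, 0.34] w2 [0.52, 0.45, 0.38]
'[[[2,-2,0,0.2,0.1,0.1,0],[2.1,-2.1,0,0,-0.1,0,0],[2.02,-2,-0.05,0.1,0,0.1,0],[-0.2,-0.3,0,1,-1.2,3.6,0],[-0.2,-0.3,0,1,-1.2,3.5,0],[-0.3,-0.3,0,1,-1.3,3.6,0],[-0.2,-0.3,0.1,0.8,-1.3,3.6,0],[-0.3,-0.2,0,0.8,-1.4,3.5,0],[-0.3,-0.3,0,0.6,-1.4,3.6,0],[-0.3,-0.2,0,0.6,-1.5,3.6,0],[-0.4,-0.2,0.1,0.5,-1.4,3.5,0],[-0.3,-0.3,0,0.4,-1.6,3.6,0]]]'
'[[[-0.4,-0.2,0.1,0.3,-1.5,3.6,0],[-0.3,-0.2,0,0.2,-1.6,3.6,0],[-0.4,-0.1,0.1,0.1,-1.5,3.5,0],[-0.4,-0.2,0,0,-1.6,3.6,0],[-0.35,-0.13,0.11,-0.1,-1.6,3.6,0],[-0.2,0.2,0.1,-0.1,-1.4,3.6,0],[-0.2,0.2,0,-0.3,-1.3,3.7,0],[-0.2,0.2,0.1,-0.3,-1.3,3.6,0],[-0.2,0.2,0,-0.4,-1.3,3.6,0],[-0.1,0.2,0.1,-0.5,-1.3,3.7,0],[-0.2,0.2,0,-0.6,-1.2,3.6,0],[-0.1,0.2,0.1,-0.6,-1.2,3.6,0]]]'
'[[[-0.1,0.2,0.1,-0.8,-1.2,3.7,0],[-0.1,0.2,0,-0.8,-1.1,3.6,0],[-0.1,0.2,0.1,-0.8,-1,3.6,0],[-0.07,0.19,0.03,-1,-1,3.7,0]]]'
```

```bash
python3 -m pendant '[[[2,-2,0,0.2,0.1,0.1,0],[2.1,-2.1,0,0,-0.1,0,0],[2.02,-2,-0.05,0.1,0,0.1,0],[-0.2,-0.3,0,1,-1.2,3.6,0],[-0.2,-0.3,0,1,-1.2,3.5,0],[-0.3,-0.3,0,1,-1.3,3.6,0],[-0.2,-0.3,0.1,0.8,-1.3,3.6,0],[-0.3,-0.2,0,0.8,-1.4,3.5,0],[-0.3,-0.3,0,0.6,-1.4,3.6,0],[-0.3,-0.2,0,0.6,-1.5,3.6,0],[-0.4,-0.2,0.1,0.5,-1.4,3.5,0],[-0.3,-0.3,0,0.4,-1.6,3.6,0]]]'
python3 -m pendant '[[[-0.4,-0.2,0.1,0.3,-1.5,3.6,0],[-0.3,-0.2,0,0.2,-1.6,3.6,0],[-0.4,-0.1,0.1,0.1,-1.5,3.5,0],[-0.4,-0.2,0,0,-1.6,3.6,0],[-0.35,-0.13,0.11,-0.1,-1.6,3.6,0],[-0.2,0.2,0.1,-0.1,-1.4,3.6,0],[-0.2,0.2,0,-0.3,-1.3,3.7,0],[-0.2,0.2,0.1,-0.3,-1.3,3.6,0],[-0.2,0.2,0,-0.4,-1.3,3.6,0],[-0.1,0.2,0.1,-0.5,-1.3,3.7,0],[-0.2,0.2,0,-0.6,-1.2,3.6,0],[-0.1,0.2,0.1,-0.6,-1.2,3.6,0]]]'
python3 -m pendant '[[[-0.1,0.2,0.1,-0.8,-1.2,3.7,0],[-0.1,0.2,0,-0.8,-1.1,3.6,0],[-0.1,0.2,0.1,-0.8,-1,3.6,0],[-0.07,0.19,0.03,-1,-1,3.7,0],[0,0,0,0,0,0,0],[0,0,0,0,0,0,0]]]'
python3 - <<'E'
from kin import *
st(); d=snapshot('side'); save(d,'s4'); 
plan2([((.52,.20,.13),90,-45),((.52,.20,.055),90,-45,.025),((.52,.20,.026),90,-45,.01)],0)
E
```

```text
clock: 7.35
tool_pos: [0.5383, 0.225, 0.1239]
orientation: [-90.0, -12.6, 67.2]
force: [0.4, -0.5, -1.6]
opening: 0.0499
clock: 8.35
tool_pos: [0.5227, 0.1942, 0.1201]
orientation: [-89.9, 30.6, 84.6]
force: [-0.1, 0.2, -0.3]
opening: 0.0505
clock: 8.85
tool_pos: [0.5194, 0.187, 0.1148]
orientation: [-89.9, 45.1, 90.1]
force: [-0.1, 0.2, -1.5]
opening: 0.0499
t 8.85 tcp [0.5194 0.187  0.1148] rpy [-89.9  45.1  90.1] F [-0.1  0.2 -1.5] open 0.0499 q [ 55.9  32.8 -20.   23.9 -78.  -69.6]
rows 7 ikfail 0 worst rate ratio 0.23
wp [56.0, 33.0, -20.0, 24.0, -78.0, -70.0] el [0.18, 0.27, 0.71] w [0.34, 0.5, 0.34] w2 [0.52, 0.45, 0.38]
wp [56.0, 38.0, -23.0, 25.0, -71.0, -73.0] el [0.21, 0.31, 0.67] w [0.34, 0.49, 0.27] w2 [0.52, 0.45, 0.31]
wp [56.0, 40.0, -23.0, 25.0, -68.0, -74.0] el [0.22, 0.32, 0.66] w [0.34, 0.49, 0.24] w2 [0.52, 0.45, 0.28]
'[[[-0.1,-0.06,-0.02,0,0,0,0],[1.8,1.8,0,0,0,0,0],[1.7,1.7,0,0,0,0,0],[1.8,1.8,-0.01,0,0,0,0],[0.7,0.7,0,0,0,0,0],[0.7,0.7,0,0,0,0,0],[0.65,0.65,0,0,0,0,0]]]'
```

View pics/s4.png

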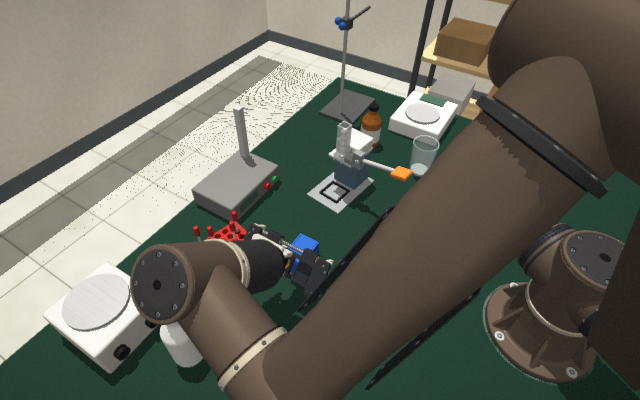

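```bash
python3 -m pendant '[[[-0.6,0.5,-0.02,0,0,0,0],[-0.5,0.5,0,0,0,0,0],[1.8,1.8,0,0,0,0,0],[1.7,1.7,0,0,0,0,0],[1.8,1.8,-0.01,0,0,0,0],[0.7,0.7,0,0,0,0,0],[0.7,0.7,0,0,0,0,0],[0,0,0,0,0,0,0],[0.6,0.6,0,0,0,0,0],[0,0,0,0,0,0,0]]]'
python3 - <<'E'
from kin import *
o=st(); g=o['tool_pos']-.0188*R.from_euler('xyz',o['orientation'],degrees=True).as_matrix()[:,1]; print(g)
d=snapshot('top'); save(d,'t5'); d=snapshot('side'); save(d,'s5')
cv2.imwrite('pics/zs5.png',cv2.resize(d['image'][200:340,120:360],None,fx=3.2,fy=3.2)[:,:,::-1])
E
```

```text
clock: 9.73
tool_pos: [0.5206, 0.1721, 0.0137]
orientation: [-90.0, 45.0, 90.0]
force: [0.2, 0.0, -1.4]
opening: 0.0501
t 9.73 tcp [0.5206 0.1721 0.0137] rpy [-90.  45.  90.] F [ 0.2  0.  -1.4] open 0.0501 q [ 54.8  39.5 -25.   26.3 -67.1 -74.4]
[0.52059818 0.18542504 0.026951  ]
```

View pics/zs5.png

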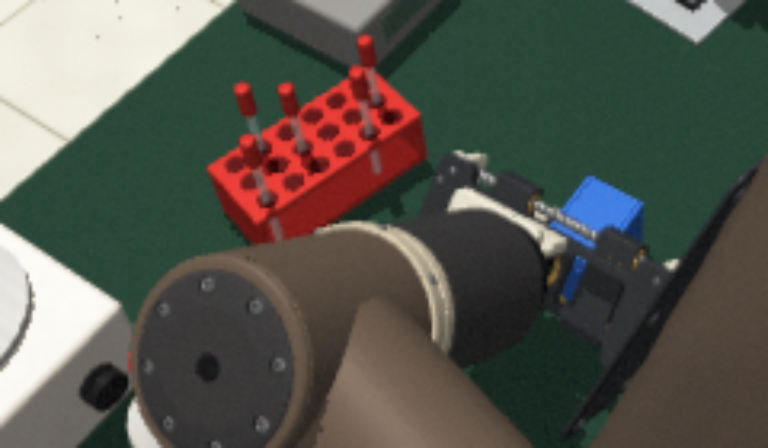

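View pics/t5.png

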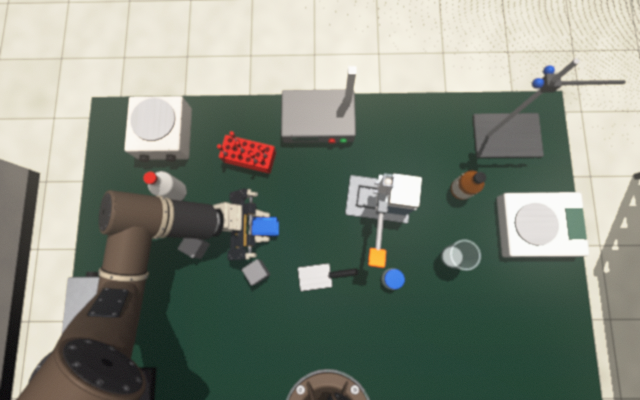

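```bash
python3 -m pendant '[[[0.1,0.1,0,0,0,0,0],[0,0,0,0,0,0,0],[0,0,0,0,0,0,1],[0,0,0,0,0,0,1],[0,0,0,0,0,0,1],[0,0,0,0,0,0,1],[0,0,0,0,0,0,1],[0,0,0,0,0,0,1]]]'
python3 - <<'E'
from kin import *
o=st()
plan2([((.52,.185,.13),90,-45,.03),((.52,.17,.19),90,0,.03,4),((.52,.15,.16),90,45,.03,4)],1)
E
```

```text
clock: 10.5
tool_pos: [0.5202, 0.1718, 0.0121]
orientation: [-90.0, 45.1, 90.0]
force: [0.1, 0.2, 0.3]
opening: 0.0838
t 10.50 tcp [0.5202 0.1718 0.0121] rpy [-90.   45.1  90. ] F [0.1 0.2 0.3] open 0.0838 q [ 54.8  39.7 -25.   26.3 -67.  -74.5]
rows 28 ikfail 0 worst rate ratio 0.52
wp [55.0, 32.0, -22.0, 25.0, -77.0, -70.0] el [0.18, 0.26, 0.71] w [0.34, 0.49, 0.34] w2 [0.52, 0.44, 0.38]
wp [39.0, 11.0, -20.0, 0.0, -59.0, -39.0] el [0.09, 0.07, 0.79] w [0.4, 0.32, 0.55] w2 [0.52, 0.17, 0.55]
wp [2.0, 18.0, -12.0, -50.0, -68.0, 21.0] el [0.19, 0.01, 0.77] w [0.59, 0.02, 0.54] w2 [0.52, -0.1, 0.41]
'[[[-1.9,-1.8,0,0,0,0,1],[-1.8,-1.9,0,0,0,0,1],[-1.9,-1.8,0,0,0,-0.1,1],[-1.81,-1.89,0.02,0,0,0,1],[-0.3,-0.3,0,0,0,-3.7,1],[-0.3,-0.3,0,0,0,-3.8,1],[-0.3,-0.3,0,0,0,-3.7,1],[-0.3,-0.3,0,0,0,-3.8,1],[-0.2,-0.4,0,0,0,-3.7,1],[-0.2,-0.4,0,0,0,-3.8,1],[-0.2,-0.4,0,0,0,-3.7,1],[-0.1,-0.5,0,0,0,-3.8,1]]]'
'[[[-0.2,-0.4,0,0,0,-3.7,1],[-0.1,-0.5,0,0,0,-3.8,1],[0,-0.5,0,0,0,-3.7,1],[-0.07,-0.47,0,0,0,-3.8,1],[0,0.2,0,0,0,-3.7,1],[-0.1,0.3,0,0,0,-3.8,1],[-0.1,0.2,0,0,0,-3.7,1],[-0.1,0.2,0,0,0,-3.8,1],[-0.1,0.2,0,0,0,-3.7,1],[-0.1,0.2,0,0,0,-3.8,1],[-0.1,0.2,0,0,0,-3.7,1],[-0.1,0.1,0,0,0,-3.8,1]]]'
'[[[-0.2,0.1,0,0,0,-3.7,1],[-0.1,0.1,0,0,0,-3.8,1],[-0.2,0.1,0,0,0,-3.7,1],[-0.18,0.1,0,0,0,-3.8,1]]]'
```

```bash
python3 -m pendant '[[[-1.9,-1.8,0,0,0,0,1],[-1.8,-1.9,0,0,0,0,1],[-1.9,-1.8,0,0,0,-0.1,1],[-1.81,-1.89,0.02,0,0,0,1],[-0.3,-0.3,0,0,0,-3.7,1],[-0.3,-0.3,0,0,0,-3.8,1],[-0.3,-0.3,0,0,0,-3.7,1],[-0.3,-0.3,0,0,0,-3.8,1],[-0.2,-0.4,0,0,0,-3.7,1],[-0.2,-0.4,0,0,0,-3.8,1],[-0.2,-0.4,0,0,0,-3.7,1],[-0.1,-0.5,0,0,0,-3.8,1]]]'
python3 -m pendant '[[[-0.2,-0.4,0,0,0,-3.7,1],[-0.1,-0.5,0,0,0,-3.8,1],[0,-0.5,0,0,0,-3.7,1],[-0.07,-0.47,0,0,0,-3.8,1],[0,0.2,0,0,0,-3.7,1],[-0.1,0.3,0,0,0,-3.8,1],[-0.1,0.2,0,0,0,-3.7,1],[-0.1,0.2,0,0,0,-3.8,1],[-0.1,0.2,0,0,0,-3.7,1],[-0.1,0.2,0,0,0,-3.8,1],[-0.1,0.2,0,0,0,-3.7,1],[-0.1,0.1,0,0,0,-3.8,1]]]'
python3 -m pendant '[[[-0.2,0.1,0,0,0,-3.7,1],[-0.1,0.1,0,0,0,-3.8,1],[-0.2,0.1,0,0,0,-3.7,1],[-0.18,0.1,0,0,0,-3.8,1],[0,0,0,0,0,0,1]]]'
python3 - <<'E'
from kin import *
o=st(); s=snapshot('wrist'); save(s,'w6'); d=snapshot('side'); save(d,'s6')
print(proj(s,[[.52,.185,.025]],o),proj(d,[[.52,.185,.025]]))
E
```

```text
clock: 11.5
tool_pos: [0.5199, 0.1706, 0.1525]
orientation: [-90.0, 14.8, 90.0]
force: [-0.1, 0.2, 0.0]
opening: 0.0875
clock: 12.5
tool_pos: [0.5201, 0.1668, 0.1544]
orientation: [-90.1, -30.2, 90.1]
force: [0.5, -0.3, -0.6]
opening: 0.0873
clock: 12.92
tool_pos: [0.5194, 0.1617, 0.1446]
orientation: [-89.6, -45.2, 89.6]
force: [-0.7, -0.2, 0.3]
opening: 0.0875
t 12.92 tcp [0.5194 0.1617 0.1446] rpy [-89.6 -45.2  89.6] F [-0.7 -0.2  0.3] open 0.0875 q [  1.9  18.3 -11.8 -49.9 -68.1  20.9]
[[315.71779588 130.76235893]] [[302.75485673 277.17815161]]
```

View pics/w6.png

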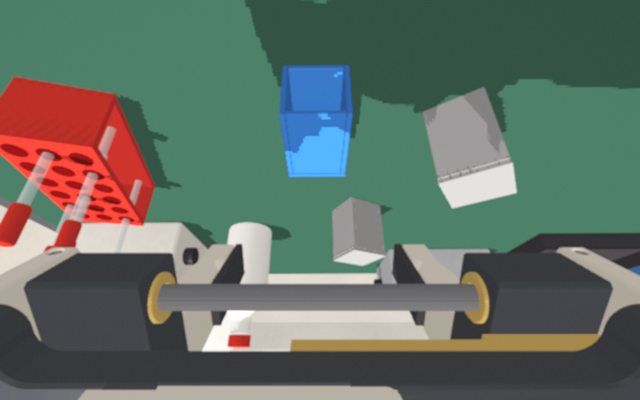

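View pics/s6.png

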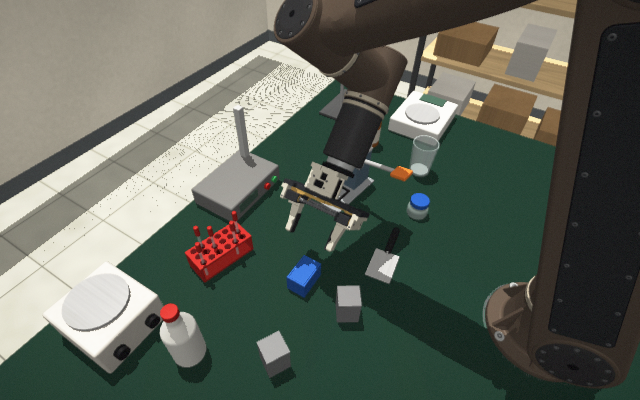

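```bash
cat >> h.py <<'E'
def fitlying(s,obs,p0,roi):
    m=blue(s); k=np.zeros_like(m); k[roi[1]:roi[1]+roi[3],roi[0]:roi[0]+roi[2]]=1; m=m&k
    M=cv2.resize(m.astype(np.uint8),None,fx=4,fy=4,interpolation=cv2.INTER_NEAREST)
    def bx(p):
        x,y,a=p; c,sn=np.cos(a),np.sin(a); return np.array([[x+c*i-sn*j,y+sn*i+c*j,z] for i in(-.038,.038) for j in(-.025,.025) for z in(0,.05)])
    def cost(p):
        h=hullmask(s,bx(p),obs); return 1-(h&M).sum()/(h|M).sum()
    p0=np.array(p0); r=minimize(cost,p0,method='Nelder-Mead',options=dict(initial_simplex=[p0,p0+[.01,0,0],p0+[0,.01,0],p0+[0,0,.1]]))
    print('lying',r.x[:2],np.degrees(r.x[2]),r.fun,m.sum()); return r.x
E
python3 - <<'E'
from kin import *
o=ctrl.get_obs(); s=snapshot('wrist'); d=snapshot('side')
fitlying(s,o,[.52,.18,1.57],(270,55,90,130)); fitlying(d,None,[.52,.18,1.57],(280,250,50,50))
E
```

```text
lying [0.5195875  0.17916859] 89.93712782470482 0.010874479085327238 7559
lying [0.52058345 0.17994781] 89.64178100570054 0.03872870249017035 921
```

```bash
python3 - <<'E'
from kin import *
plan2([((.52,.175,.09),90,45,.03),((.52,.175,.0255),90,45,.018)],1)
E
```

```text
rows 7 ikfail 0 worst rate ratio 0.25
wp [4.0, 24.0, -14.0, -53.0, -62.0, 27.0] el [0.24, 0.02, 0.75] w [0.61, 0.04, 0.47] w2 [0.52, -0.08, 0.34]
wp [3.0, 30.0, -15.0, -56.0, -58.0, 34.0] el [0.3, 0.02, 0.72] w [0.63, 0.03, 0.39] w2 [0.52, -0.08, 0.28]
'[[[-1.1,2.2,0,0,0,0,1],[-1,2.3,0,0,0,0,1],[-1.11,2.23,0.02,0,0,-0.1,1],[-1.1,1.1,0,0,0,0,1],[-1.2,1.2,0,0,0,0,1],[-1.1,1.1,0,0,0,0,1],[-1.17,1.16,0,0,0,0,1]]]'
```

```bash
python3 - <<'E'
from kin import *
q=[54.8,39.7,-25,26.3,-67,-74.5]
el,w,w2=joints(q); u=(w2-w)/np.linalg.norm(w2-w); print(w,w2,u)
d=snapshot('side'); t=snapshot('top')
for k in (-.1,-.05,0,.1,.192,.25,.3): print(k,proj(d,w+u*k).round(0),proj(t,w+u*k).round(0))
q=np.array(ctrl.get_obs()['joint_pos']); el,w,w2=joints(q);u=(w2-w)/np.linalg.norm(w2-w)
print('now',w,w2)
for k in (-.1,-.05,0,.1,.192,.25,.3): print(k,proj(d,w+u*k).round(0),proj(t,w+u*k).round(0))
save(t,'t6')
E
```

```text
[0.33614951 0.47652231 0.24255857] [0.52095083 0.44018637 0.2788777 ] [ 0.9634625  -0.18943762  0.18934996]
-0.1 [[351. 461.]] [[111. 338.]]
-0.05 [[324. 431.]] [[115. 317.]]
0 [[298. 402.]] [[119. 295.]]
0.1 [[251. 350.]] [[126. 253.]]
0.192 [[212. 306.]] [[133. 213.]]
0.25 [[189. 281.]] [[138. 188.]]
0.3 [[171. 260.]] [[142. 167.]]
now [0.58733826 0.02409707 0.54202207] [ 0.52021373 -0.10303779  0.4150499 ]
-0.1 [[278.   2.]] [[266. 111.]]
-0.05 [[299.  19.]] [[290. 130.]]
0 [[318.  34.]] [[312. 147.]]
0.1 [[350.  60.]] [[350. 177.]]
0.192 [[375.  80.]] [[380. 201.]]
0.25 [[388.  91.]] [[397. 214.]]
0.3 [[399.  99.]] [[410. 225.]]
```

View pics/t6.png

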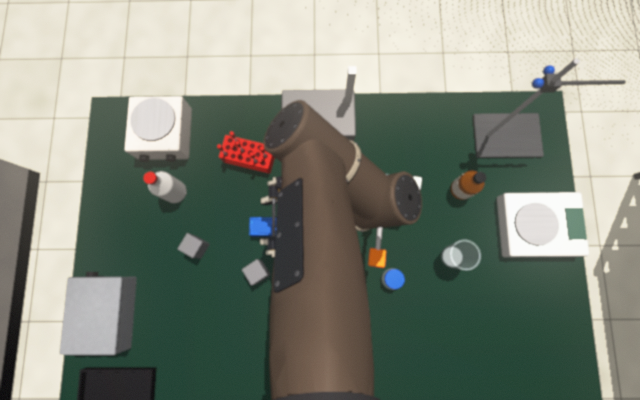

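```bash
python3 - <<'E'
from kin import *
q=np.array(ctrl.get_obs()['joint_pos'])
for t in (45,35,30,20,10):
    s=ik((.52,.175,.0255),90,t,seeds=[q])[0]; el,w,w2=joints(s); u=(w2-w)/.192; e=w2+u*.08; print(t,s.round(0),w.round(2),w2.round(2),e.round(3),'low z',(e[2]-.06*np.sqrt(1-u[2]**2)).round(3))
n=(.609,-.122,.05); qf=np.array([23,36,-34,46,-57,-69.])
for t in (-45,-55,-60,-65,-70,-80):
    s=ik(n,82.3,t,seeds=[qf])[0]; el,w,w2=joints(s); u=(w2-w)/.192; e=w2+u*.08; print(t,s.round(0),w.round(2),w2.round(2),e.round(3),'low z',(e[2]-.06*np.sqrt(1-u[2]**2)).round(3))
E
```

```text
45 [  3.  30. -15. -56. -58.  34.] [0.63 0.03 0.39] [ 0.52 -0.08  0.28] [ 0.475 -0.126  0.233] low z 0.184
35 [ 11.  26. -17. -47. -50.  21.] [0.59 0.12 0.42] [ 0.52 -0.03  0.32] [ 0.491 -0.092  0.277] low z 0.227
30 [ 15.  24. -19. -42. -46.  14.] [0.57 0.16 0.43] [ 0.52 -0.    0.34] [ 0.501 -0.072  0.298] low z 0.246
20 [ 24.  22. -22. -29. -40.  -3.] [0.51 0.23 0.43] [0.52 0.05 0.36] [ 0.524 -0.023  0.336] low z 0.28
10 [ 33.  22. -26. -14. -37. -22.] [0.45 0.29 0.41] [0.52 0.11 0.38] [0.55  0.039 0.367] low z 0.307
-45 [ 23.  35. -34.  46. -58. -69.] [0.47 0.2  0.26] [0.64 0.13 0.3 ] [0.714 0.1   0.325] low z 0.266
-55 [ 25.  40. -33.  49. -65. -75.] [0.47 0.22 0.22] [0.65 0.17 0.26] [0.723 0.148 0.273] low z 0.215
-60 [ 26.  43. -33.  50. -69. -77.] [0.47 0.23 0.19] [0.65 0.19 0.23] [0.727 0.167 0.245] low z 0.186
-65 [ 27.  45. -33.  51. -72. -79.] [0.47 0.24 0.17] [0.65 0.2  0.2 ] [0.73  0.184 0.215] low z 0.156
-70 [ 28.  48. -32.  52. -76. -81.] [0.47 0.25 0.15] [0.65 0.21 0.17] [0.732 0.198 0.184] low z 0.125
-80 [ 29.  53. -30.  53. -84. -85.] [0.47 0.26 0.1 ] [0.66 0.23 0.11] [0.735 0.217 0.119] low z 0.059
```

```bash
python3 - <<'E'
from kin import *
plan2([((.52,.175,.10),90,33,.03,4),((.52,.175,.0255),90,33,.02)],1)
E
```

```text
rows 7 ikfail 0 worst rate ratio 0.50
wp [14.0, 19.0, -16.0, -41.0, -54.0, 10.0] el [0.19, 0.05, 0.77] w [0.55, 0.14, 0.5] w2 [0.52, -0.02, 0.4]
wp [13.0, 25.0, -18.0, -45.0, -49.0, 18.0] el [0.25, 0.06, 0.74] w [0.58, 0.13, 0.43] w2 [0.52, -0.02, 0.33]
'[[[-1,2,0,0,0.1,4,1],[-0.8,2.1,0,0,0,4,1],[-0.76,2.05,0,0,0,4,1],[-1,1.6,0,0,0,0,1],[-1,1.5,0,0,0,0,1],[-1,1.6,0,0,0,0,1],[-1.05,1.55,0,0,0,0,1]]]'
```

```bash
python3 -m pendant '[[[-1,2,0,0,0.1,4,1],[-0.8,2.1,0,0,0,4,1],[-0.76,2.05,0,0,0,4,1],[-1,1.6,0,0,0,0,1],[-1,1.5,0,0,0,0,1],[-1,1.6,0,0,0,0,1],[-1,1.5,0,0,0,0,1],[0,0,0,0,0,0,1]]]'
python3 - <<'E'
from kin import *
o=st(); g=o['tool_pos']-.0188*R.from_euler('xyz',o['orientation'],degrees=True).as_matrix()[:,1]; print(g)
d=snapshot('side'); save(d,'s7'); w=snapshot('wrist'); save(w,'w7')
fitlying(d,None,[.52,.18,1.57],(280,250,50,50))
E
```

```text
clock: 13.88
tool_pos: [0.5179, 0.1856, 0.0072]
orientation: [-89.6, -33.0, 89.8]
force: [0.2, 0.3, 0.4]
opening: 0.0877
t 13.88 tcp [0.5179 0.1856 0.0072] rpy [-89.6 -33.   89.8] F [0.2 0.3 0.4] open 0.0877 q [ 12.9  25.5 -17.9 -45.1 -48.6  18.4]
[0.5179643  0.17533488 0.02300858]
lying [0.52068352 0.17989323] 90.0406289470895 0.06207259337190951 897
```

View pics/w7.png

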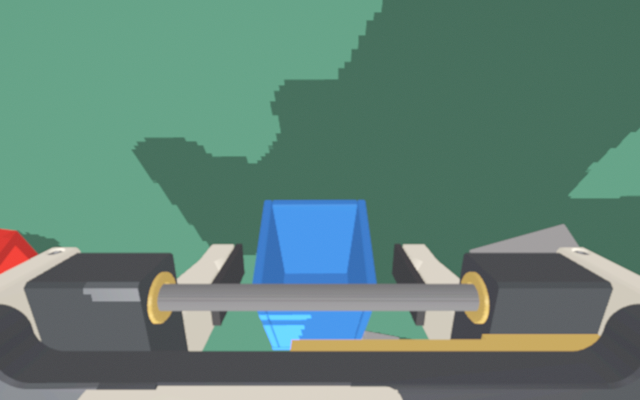

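View pics/s7.png

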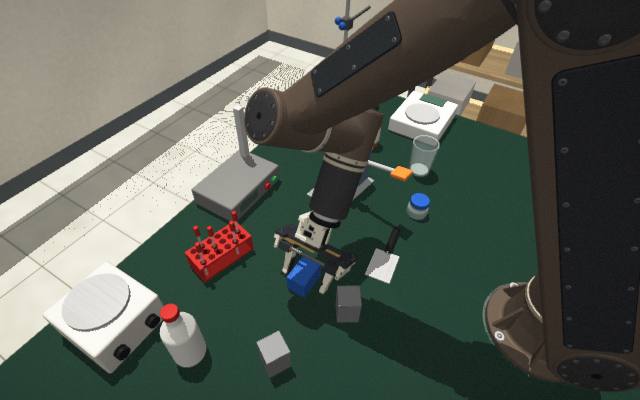

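```bash
python3 -m pendant '[[[0.14,-0.2,-0.2,0,0,0,1],[0,0,0,0,0,0,0],[0,0,0,0,0,0,0],[0,0,0,0,0,0,0],[0,0,0,0,0,0,0],[0,0,0,0,0,0,0],[0,0,0,0,0,0,0],[0,0,0,0,0,0,0],[0,0,0,0,0,0,0],[0,0,0,0,0,0,0]]]'
python3 - <<'E'
from kin import *
o=st(); g=o['tool_pos']-.0188*R.from_euler('xyz',o['orientation'],degrees=True).as_matrix()[:,1]; print(g)
plan2([((.52,.175,.15),90,33,.03,4),((.52,.17,.2),90,-12,.03,3.8),((.56,.06,.16),85,-57,.03,3.8)],0)
E
```

```text
clock: 14.82
tool_pos: [0.5217, 0.1848, 0.0122]
orientation: [-89.9, -33.0, 89.9]
force: [-1.6, -1.5, 2.3]
opening: 0.05
t 14.82 tcp [0.5217 0.1848 0.0122] rpy [-89.9 -33.   89.9] F [-1.6 -1.5  2.3] open 0.0500 q [ 12.8  25.2 -17.6 -44.9 -48.9  18. ]
[0.5216713  0.17456607 0.02795014]
rows 29 ikfail 0 worst rate ratio 0.53
wp [15.0, 15.0, -15.0, -38.0, -58.0, 6.0] el [0.15, 0.04, 0.78] w [0.54, 0.14, 0.56] w2 [0.52, -0.02, 0.45]
wp [44.0, 13.0, -20.0, 9.0, -65.0, -49.0] el [0.1, 0.1, 0.78] w [0.38, 0.37, 0.53] w2 [0.52, 0.24, 0.55]
wp [45.0, 34.0, -24.0, 33.0, -83.0, -70.0] el [0.24, 0.24, 0.7] w [0.41, 0.41, 0.3] w2 [0.59, 0.36, 0.36]
'[[[1.3,-2,0,-0.1,-0.1,0,0],[1.4,-2.1,0.1,0,0,0,0],[1.3,-2,0,0,0,0,0],[1.4,-2.1,0,0,0,0,0],[1.29,-2.01,0.06,0,0,0,0],[0.1,-0.4,0,0,0,3.8,0],[0,-0.4,0,0,0,3.7,0],[0,-0.4,0,0,0,3.8,0],[0,-0.4,0,0,0,3.7,0],[0,-0.4,0,0,0,3.8,0],[-0.1,-0.4,0,0,0,3.7,0],[0,-0.4,0,0,0,3.8,0]]]'
'[[[-0.2,-0.4,0,0,0,3.7,0],[-0.1,-0.5,0,0,0,3.8,0],[-0.2,-0.4,0,0,0,3.7,0],[-0.2,-0.4,0,0,0,3.8,0],[-0.2,-0.42,0,0,0,3.7,0],[-1,0.5,-0.3,0.1,0.4,3.8,0],[-0.9,0.6,-0.4,0.2,0.4,3.7,0],[-0.8,0.6,-0.3,0.1,0.4,3.8,0],[-0.9,0.7,-0.4,0.2,0.4,3.7,0],[-0.7,0.7,-0.3,0.2,0.3,3.8,0],[-0.8,0.7,-0.4,0.2,0.4,3.7,0],[-0.7,0.8,-0.3,0.2,0.3,3.8,0]]]'
'[[[-0.6,0.8,-0.4,0.3,0.3,3.7,0],[-0.5,0.8,-0.4,0.3,0.3,3.8,0],[-0.5,0.9,-0.4,0.3,0.3,3.7,0],[-0.5,0.9,-0.3,0.3,0.3,3.8,0],[-0.38,0.9,-0.44,0.4,0.2,3.7,0]]]'
```

```bash
python3 -m pendant '[[[1.3,-2,0,-0.1,-0.1,0,0],[1.4,-2.1,0.1,0,0,0,0],[1.3,-2,0,0,0,0,0],[1.4,-2.1,0,0,0,0,0],[1.29,-2.01,0.06,0,0,0,0],[0.1,-0.4,0,0,0,3.8,0],[0,-0.4,0,0,0,3.7,0],[0,-0.4,0,0,0,3.8,0],[0,-0.4,0,0,0,3.7,0],[0,-0.4,0,0,0,3.8,0],[-0.1,-0.4,0,0,0,3.7,0],[0,-0.4,0,0,0,3.8,0]]]'
python3 -m pendant '[[[-0.2,-0.4,0,0,0,3.7,0],[-0.1,-0.5,0,0,0,3.8,0],[-0.2,-0.4,0,0,0,3.7,0],[-0.2,-0.4,0,0,0,3.8,0],[-0.2,-0.42,0,0,0,3.7,0],[-1,0.5,-0.3,0.1,0.4,3.8,0],[-0.9,0.6,-0.4,0.2,0.4,3.7,0],[-0.8,0.6,-0.3,0.1,0.4,3.8,0],[-0.9,0.7,-0.4,0.2,0.4,3.7,0],[-0.7,0.7,-0.3,0.2,0.3,3.8,0],[-0.8,0.7,-0.4,0.2,0.4,3.7,0],[-0.7,0.8,-0.3,0.2,0.3,3.8,0]]]'
python3 -m pendant '[[[-0.6,0.8,-0.4,0.3,0.3,3.7,0],[-0.5,0.8,-0.4,0.3,0.3,3.8,0],[-0.5,0.9,-0.4,0.3,0.3,3.7,0],[-0.5,0.9,-0.3,0.3,0.3,3.8,0],[-0.38,0.9,-0.44,0.4,0.2,3.7,0],[0,0,0,0,0,0,0],[0,0,0,0,0,0,0]]]'
python3 - <<'E'
from kin import *
o=st(); g=o['tool_pos']-.0188*R.from_euler('xyz',o['orientation'],degrees=True).as_matrix()[:,1]; print(g)
s=snapshot('wrist'); save(s,'w8'); d=snapshot('side'); save(d,'s8'); t=snapshot('top');save(t,'t8')
E
```

```text
clock: 15.82
tool_pos: [0.5201, 0.1749, 0.1606]
orientation: [-90.1, -6.6, 90.0]
force: [0.5, -0.5, -1.6]
opening: 0.0497
clock: 16.82
tool_pos: [0.5429, 0.0938, 0.1617]
orientation: [-90.1, 38.4, 87.0]
force: [0.2, 0.0, -1.6]
opening: 0.0495
clock: 17.4
tool_pos: [0.5585, 0.0443, 0.1483]
orientation: [-89.8, 57.0, 85.1]
force: [0.2, -0.3, -1.5]
opening: 0.0499
t 17.40 tcp [0.5585 0.0443 0.1483] rpy [-89.8  57.   85.1] F [ 0.2 -0.3 -1.5] open 0.0499 q [ 45.1  34.3 -24.3  32.8 -82.6 -70.2]
[0.5599275  0.06004216 0.15852711]
```

View pics/w8.png

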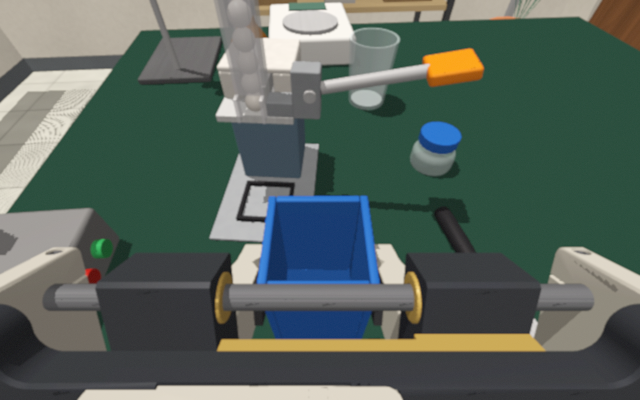

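View pics/s8.png

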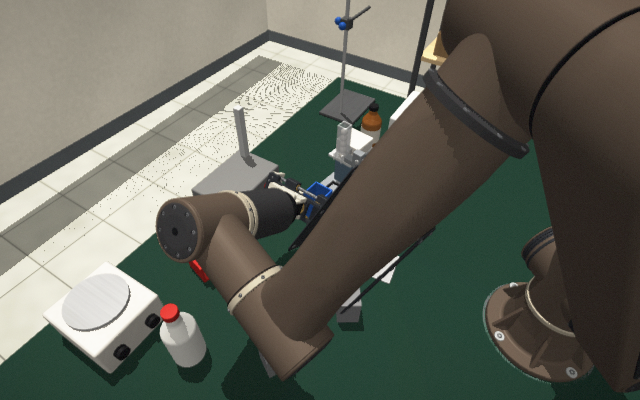

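View pics/t8.png

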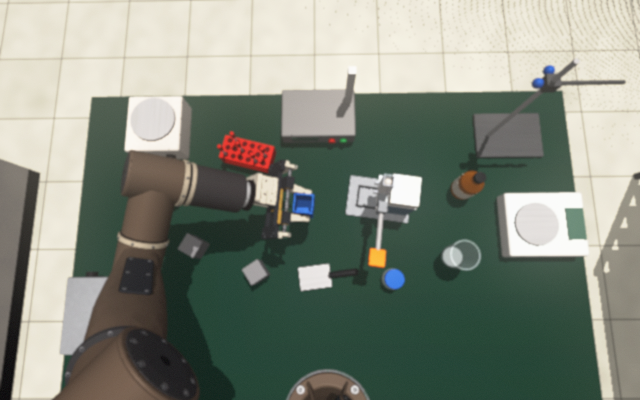

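```bash
python3 - <<'E'
from h import *
w=cv2.imread('pics/w8.png')
cv2.imwrite('pics/zw8.png',cv2.resize(w[130:250,200:330],None,fx=6,fy=5,interpolation=cv2.INTER_CUBIC))
cv2.imwrite('pics/zt8.png',cv2.resize(cv2.imread('pics/t8.png')[165:235,275:430],None,fx=5,fy=5,interpolation=cv2.INTER_CUBIC))
E
```

```text
(no output)
```

View pics/zw8.png

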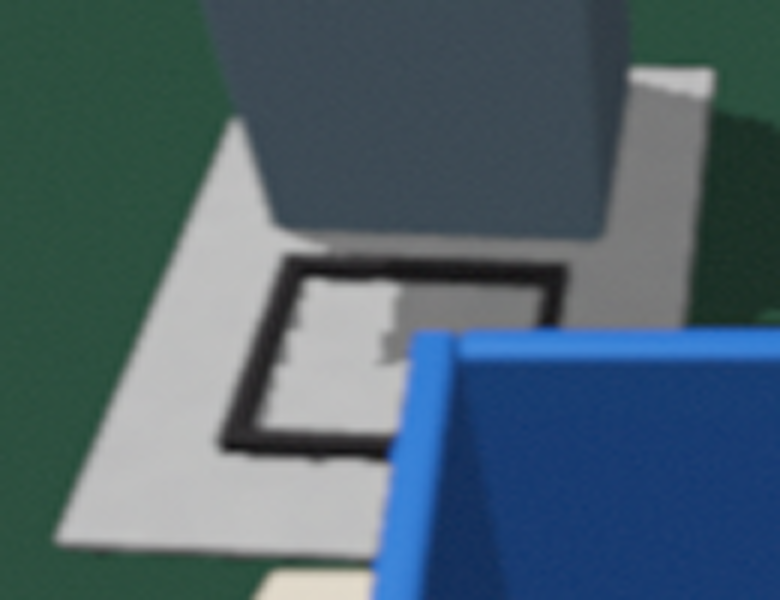

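View pics/zt8.png

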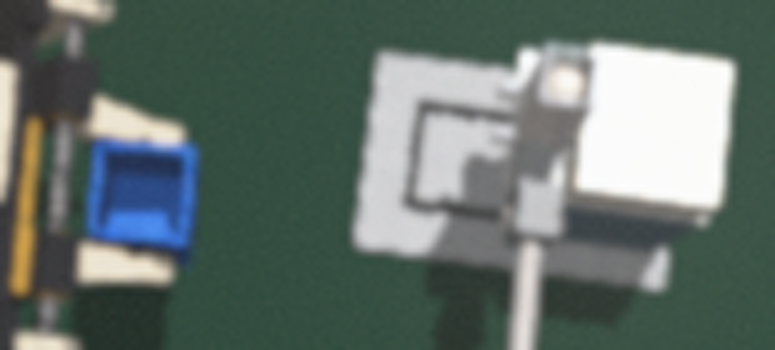

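```bash
python3 - <<'E'
from kin import *
o=ctrl.get_obs(); w=snapshot('wrist'); 
W=(np.array([(288,256),(568,267),(222,438)])+.5)/[6,5]-.5+[200,130]
def cor(p,h=.033,z=.010):
    c,sn=np.cos(p[2]),np.sin(p[2]); return np.array([[p[0]+c*i-sn*j,p[1]+sn*i+c*j,z] for i,j in((h,h),(h,-h),(-h,h))])
f=least_squares(lambda p:(proj(w,cor(p),o)-W).ravel(),[.61,-.12,np.radians(-97.6)],x_scale=[.01,.01,.1]); print(f.x[:2],np.degrees(f.x[2]),f.fun.round(2))
t=snapshot('top')
T=(np.array([(418,98),(404,208)])+.5)/5-.5+[275,165]
for u in T: print('top',ray(t,u,.010))
print('pred',cor(f.x), proj(t,cor(f.x)),T)
E
```

```text
[ 0.61041279 -0.12681935] -98.70709354170135 [-0.15 -0.69  0.83 -0.71 -0.61  1.03]
top [ 0.64627438 -0.10164725  0.01      ]
top [ 0.57923533 -0.09167646  0.01      ]
pred [[ 0.63803682 -0.16443468  0.01      ]
 [ 0.57279746 -0.15444339  0.01      ]
 [ 0.64802811 -0.09919532  0.01      ]] [[379.22198528 186.70270163]
 [376.60771738 208.17738474]
 [357.36929201 183.63811188]] [[358.2 184.2]
 [355.4 206.2]]
```

```bash
python3 - <<'E'
from kin import *
o=ctrl.get_obs(); w=snapshot('wrist'); p,r,_=cur(); g=p-.0188*r.as_matrix()[:,1]
a=np.radians(85.1+180); h=np.array([np.cos(a),np.sin(a),0]); l=np.array([-h[1],h[0],0])
c=g+.003*h-[0,0,.005]
for i in(1,-1):
  for j in (1,-1):
    print(i,j,proj(w,c+[0,0,.038]+.025*i*h+.025*j*l,o).round(1), proj(w,c+[0,0,.038]+.021*i*h+.021*j*l,o).round(1))
im=cv2.imread('pics/w8.png'); cv2.imwrite('pics/zc8.png',cv2.resize(im[180:360,240:400],None,fx=4.5,fy=3.3,interpolation=cv2.INTER_CUBIC))
E
```

```text
1 1 [[266.6 193.1]] [[273.9 199.1]]
1 -1 [[367.  192.8]] [[359.7 198.9]]
-1 1 [[252.8 288. ]] [[264.2 278.5]]
-1 -1 [[380.5 287.7]] [[369.2 278.3]]
```

View pics/zc8.png

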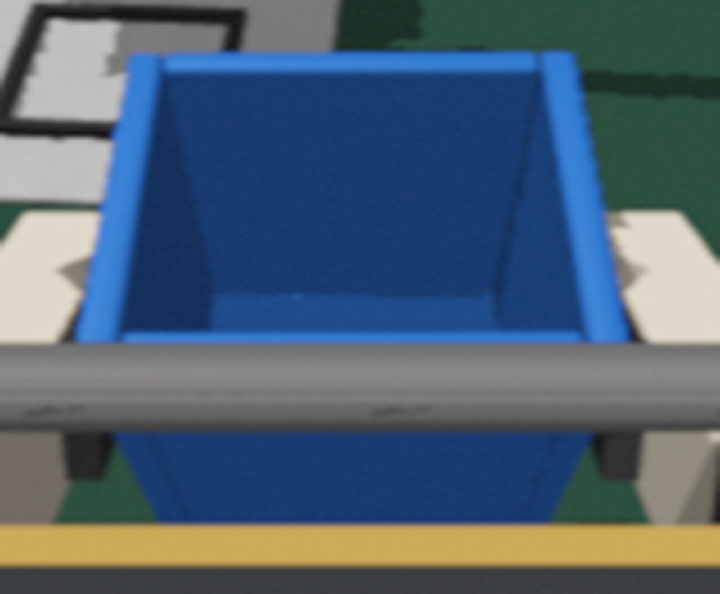

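```bash
python3 - <<'E'
from kin import *
plan2([((.623,-.030,.08),81.6,-57,.03,3),((.623,-.030,.064),81.6,-57,.02,3),((.6118,-.110,.063),81.6,-57,.02)],0)
E
```

```text
rows 11 ikfail 0 worst rate ratio 0.29
wp [34.0, 42.0, -24.0, 40.0, -75.0, -72.0] el [0.33, 0.22, 0.65] w [0.49, 0.33, 0.23] w2 [0.67, 0.27, 0.28]
wp [34.0, 43.0, -24.0, 41.0, -73.0, -73.0] el [0.34, 0.23, 0.64] w [0.49, 0.33, 0.21] w2 [0.67, 0.27, 0.26]
wp [27.0, 41.0, -31.0, 47.0, -68.0, -74.0] el [0.35, 0.18, 0.66] w [0.48, 0.24, 0.22] w2 [0.66, 0.19, 0.26]
'[[[0.4,2.3,-1.4,0.6,0.3,0,0],[0.5,2.3,-1.4,0.6,0.4,0.1,0],[0.4,2.3,-1.4,0.6,0.3,0,0],[0.5,2.2,-1.5,0.5,0.4,0,0],[0.44,2.26,-1.44,0.6,0.4,0.1,0],[1.34,0.87,0,0,0,0,0],[-0.9,1.4,0,0,0,0,0],[-0.8,1.3,0,0,0,0,0],[-0.9,1.4,0,0,0,0,0],[-0.9,1.4,-0.1,0,0,0,0],[-0.81,1.33,0.04,0,0,0,0]]]'
```

```bash
python3 -m pendant '[[[0.4,2.3,-1.4,0.6,0.3,0,0],[0.5,2.3,-1.4,0.6,0.4,0.1,0],[0.4,2.3,-1.4,0.6,0.3,0,0],[0.5,2.2,-1.5,0.5,0.4,0,0],[0.44,2.26,-1.44,0.6,0.4,0.1,0],[1.34,0.87,0,0,0,0,0],[0,0,0,0,0,0,0],[0,0,0,0,0,0,0]]]'
python3 - <<'E'
from kin import *
o=st(); g=o['tool_pos']-.0188*R.from_euler('xyz',o['orientation'],degrees=True).as_matrix()[:,1]; print(g)
s=snapshot('wrist'); save(s,'w9')
plan2([((.6118,-.110,.063),81.6,-57,.02),((.6098,-.125,.062),81.6,-57,.01)],0)
E
```

```text
clock: 18.37
tool_pos: [0.6201, -0.0464, 0.0532]
orientation: [-89.8, 57.2, 81.7]
force: [0.2, 0.5, -0.8]
opening: 0.0496
t 18.37 tcp [ 0.6201 -0.0464  0.0532] rpy [-89.8  57.2  81.7] F [ 0.2  0.5 -0.8] open 0.0496 q [ 33.6  43.1 -24.4  40.6 -73.5 -72.6]
[ 0.62248111 -0.03079678  0.06337028]
rows 7 ikfail 0 worst rate ratio 0.18
wp [27.0, 41.0, -31.0, 47.0, -68.0, -74.0] el [0.35, 0.18, 0.66] w [0.48, 0.24, 0.22] w2 [0.66, 0.19, 0.26]
wp [26.0, 40.0, -33.0, 49.0, -68.0, -75.0] el [0.35, 0.17, 0.66] w [0.47, 0.23, 0.22] w2 [0.65, 0.17, 0.26]
'[[[-0.9,1.4,0,0,0,0,0],[-0.8,1.3,0,0,0,-0.1,0],[-0.9,1.4,0,0,0,0,0],[-0.8,1.4,-0.1,0,0,0,0],[-0.89,1.33,0.02,0,0,-0.1,0],[-0.4,0.7,0,0,0,0,0],[-0.34,0.62,-0.02,0,0,0,0]]]'
```

View pics/w9.png

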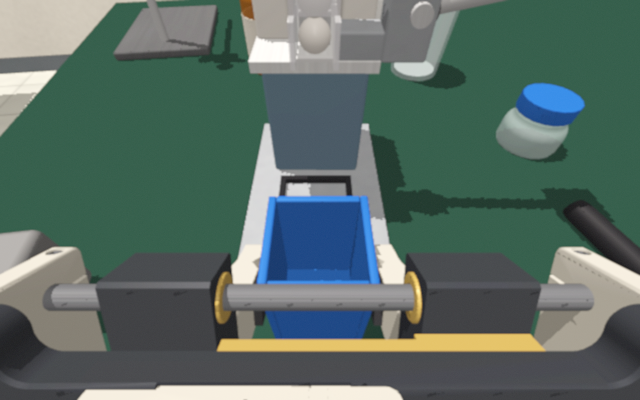

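```bash
python3 -m pendant '[[[-0.9,1.4,0,0,0,0,0],[-0.8,1.3,0,0,0,-0.1,0],[-0.9,1.4,0,0,0,0,0],[-0.8,1.4,-0.1,0,0,0,0],[-0.89,1.33,0.02,0,0,-0.1,0],[-0.4,0.7,0,0,0,0,0],[-0.34,0.62,-0.02,0,0,0,0],[0,0,0,0,0,0,0],[0,0,0,0,0,0,0]]]'
python3 - <<'E'
from kin import *
o=st(); g=o['tool_pos']-.0188*R.from_euler('xyz',o['orientation'],degrees=True).as_matrix()[:,1]; print(g)
s=snapshot('wrist'); save(s,'w10'); d=snapshot('side'); t=snapshot('top')
cv2.imwrite('pics/zs10.png',cv2.resize(d['image'][110:230,270:430],None,fx=4.5,fy=4.5,interpolation=cv2.INTER_CUBIC)[:,:,::-1])
cv2.imwrite('pics/zt10.png',cv2.resize(t['image'][150:250,290:440],None,fx=5,fy=5,interpolation=cv2.INTER_CUBIC)[:,:,::-1])
E
```

```text
clock: 19.17
tool_pos: [0.6075, -0.1411, 0.0513]
orientation: [-90.0, 57.0, 81.6]
force: [-0.2, 0.3, -1.8]
opening: 0.05
t 19.17 tcp [ 0.6075 -0.1411  0.0513] rpy [-90.   57.   81.6] F [-0.2  0.3 -1.8] open 0.0500 q [ 25.5  40.3 -32.4  48.8 -67.6 -74.5]
[ 0.60982435 -0.1255268   0.06153716]
```

View pics/w10.png

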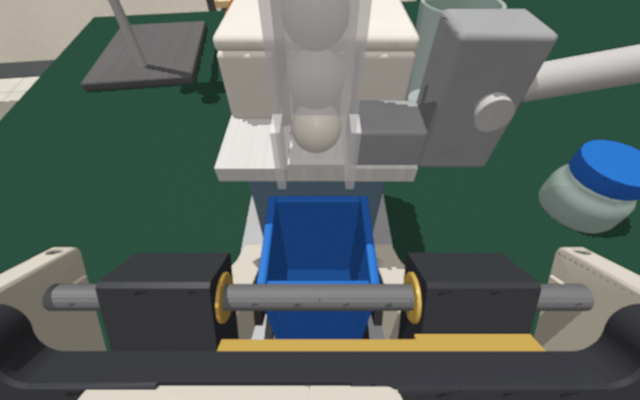

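View pics/zs10.png

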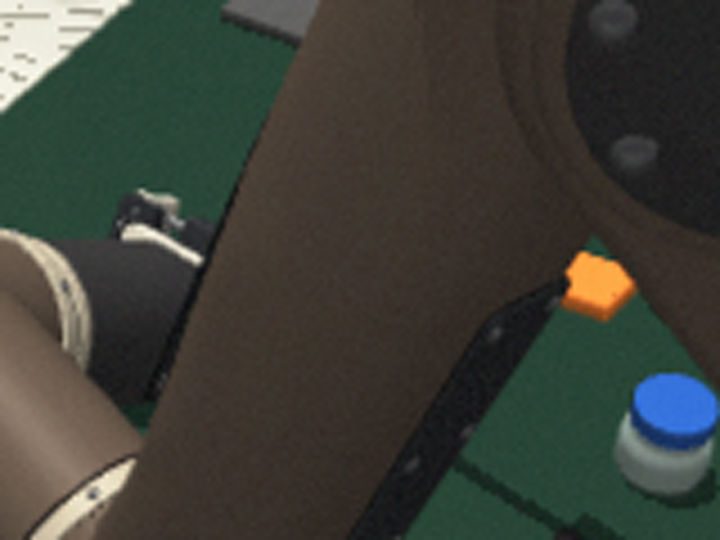

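View pics/zt10.png

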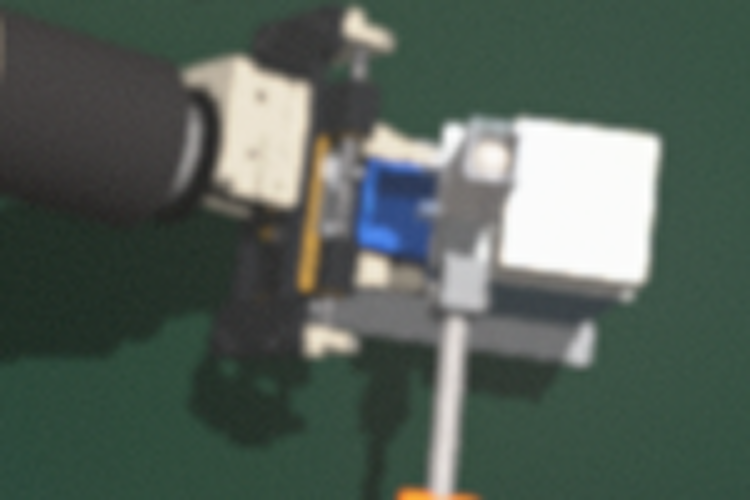

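```bash
python3 -m pendant '[[[0.42,0.27,0,0,0,0,0],[0.42,0.27,0,0,0,0,0],[0,0,0,0,0,0,0],[0,0,0,0,0,0,0]]]'
python3 -m pendant '[[[0.17,0.11,0,0,0,0,0],[0,0,0,0,0,0,0]]]'
python3 -m pendant '[[[0.12,0.08,0,0,0,0,0],[0,0,0,0,0,0,0]]]'
```

```text
clock: 19.65
tool_pos: [0.6071, -0.1409, 0.0404]
orientation: [-89.8, 57.0, 81.7]
force: [-0.5, -0.7, -1.2]
opening: 0.0502
clock: 19.82
tool_pos: [0.6072, -0.141, 0.0387]
orientation: [-89.9, 57.0, 81.7]
force: [-0.2, 0.8, -1.6]
opening: 0.0496
clock: 19.98
tool_pos: [0.6074, -0.141, 0.0376]
orientation: [-89.9, 57.0, 81.6]
force: [-0.8, -0.1, -1.4]
opening: 0.0501
```

```bash
python3 -m pendant '[[[0.1,0.06,0,0,0,0,0],[0,0,0,0,0,0,0]]]'
python3 -m pendant '[[[0.1,0.06,0,0,0,0,0],[0,0,0,0,0,0,0]]]'
python3 - <<'E'
from kin import *
s=snapshot('wrist'); save(s,'w11'); cv2.imwrite('pics/zw11.png',cv2.resize(s['image'][150:350,220:420],None,fx=3.5,fy=3,interpolation=cv2.INTER_CUBIC)[:,:,::-1])
E
```

```text
clock: 20.15
tool_pos: [0.6074, -0.1411, 0.0376]
orientation: [-90.0, 57.1, 81.6]
force: [-1.6, 1.8, 6.2]
opening: 0.0496
clock: 20.32
tool_pos: [0.6074, -0.1411, 0.0375]
orientation: [-90.0, 57.1, 81.5]
force: [-3.3, 2.9, 11.3]
opening: 0.0498
```

View pics/zw11.png

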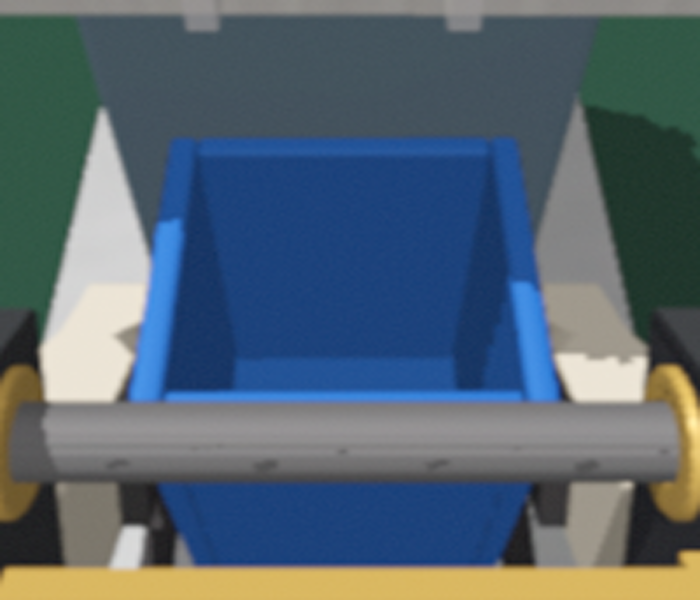

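```bash
python3 -m pendant '[[[-0.15,-0.1,0,0,0,0,0],[0,0,0,0,0,0,0],[0,0,0,0,0,0,1],[0,0,0,0,0,0,1],[0,0,0,0,0,0,1],[0,0,0,0,0,0,1],[0,0,0,0,0,0,1],[0,0,0,0,0,0,1],[0,0,0,0,0,0,1]]]'
python3 - <<'E'
from kin import *
o=st(); s=snapshot('wrist'); save(s,'w12')
g=o['tool_pos']-.0188*R.from_euler('xyz',o['orientation'],degrees=True).as_matrix()[:,1]; h=np.array([-.146,-.989,0])
print(g)
plan2([(g-.06*h*.84+[0,0,.0],81.6,-57,.02),(g-.15*h+[0,0,.1],81.6,-50,.03)],1)
E
```

```text
clock: 21.12
tool_pos: [0.6073, -0.141, 0.037]
orientation: [-89.9, 57.0, 81.6]
force: [-0.4, 0.3, 0.2]
opening: 0.0865
t 21.12 tcp [ 0.6073 -0.141   0.037 ] rpy [-89.9  57.   81.6] F [-0.4  0.3  0.2] open 0.0865 q [ 25.4  41.5 -32.7  49.3 -66.6 -75.7]
[ 0.60959721 -0.12539799  0.04720491]
rows 8 ikfail 0 worst rate ratio 0.26
wp [30.0, 43.0, -29.0, 45.0, -69.0, -75.0] el [0.36, 0.2, 0.64] w [0.48, 0.28, 0.2] w2 [0.66, 0.22, 0.24]
wp [36.0, 36.0, -17.0, 34.0, -79.0, -64.0] el [0.29, 0.21, 0.69] w [0.51, 0.37, 0.31] w2 [0.67, 0.3, 0.38]
'[[[0.9,-1.4,0,0,0,0,1],[0.9,-1.4,0,-0.1,0,0,1],[0.94,-1.42,0,0,0,0,1],[-0.5,-2.8,0,0,0,-1.4,1],[-0.5,-2.7,0,0,0,-1.4,1],[-0.4,-2.8,0,0,0,-1.4,1],[-0.4,-2.8,0,0,0,-1.4,1],[-0.24,-2.83,-0.01,0,0,-1.4,1]]]'
```

View pics/w12.png

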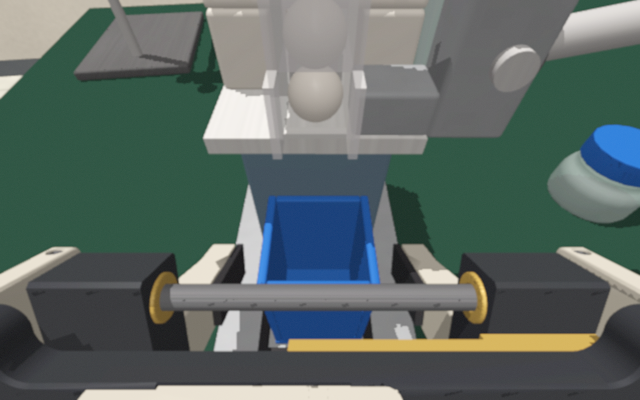

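```bash
python3 -m pendant '[[[0.9,-1.4,0,0,0,0,1],[0.9,-1.4,0,-0.1,0,0,1],[0.94,-1.42,0,0,0,0,1],[-0.5,-2.8,0,0,0,-1.4,1],[-0.5,-2.7,0,0,0,-1.4,1],[-0.4,-2.8,0,0,0,-1.4,1],[-0.4,-2.8,0,0,0,-1.4,1],[-0.24,-2.83,-0.01,0,0,-1.4,1],[0,0,0,0,0,0,0],[0,0,0,0,0,0,0]]]'
python3 - <<'E'
from kin import *
o=st(); s=snapshot('wrist'); save(s,'w13'); t=snapshot('top'); 
cv2.imwrite('pics/zw13.png',cv2.resize(s['image'][0:260,180:440],None,fx=3,fy=2.3,interpolation=cv2.INTER_CUBIC)[:,:,::-1])
E
```

```text
clock: 22.0
tool_pos: [0.6303, 0.0103, 0.1364]
orientation: [-90.2, 49.8, 81.5]
force: [-0.9, -1.0, -0.2]
opening: 0.0794
t 22.00 tcp [0.6303 0.0103 0.1364] rpy [-90.2  49.8  81.5] F [-0.9 -1.  -0.2] open 0.0794 q [ 36.4  35.8 -17.2  33.7 -78.9 -64.3]
```

View pics/zw13.png

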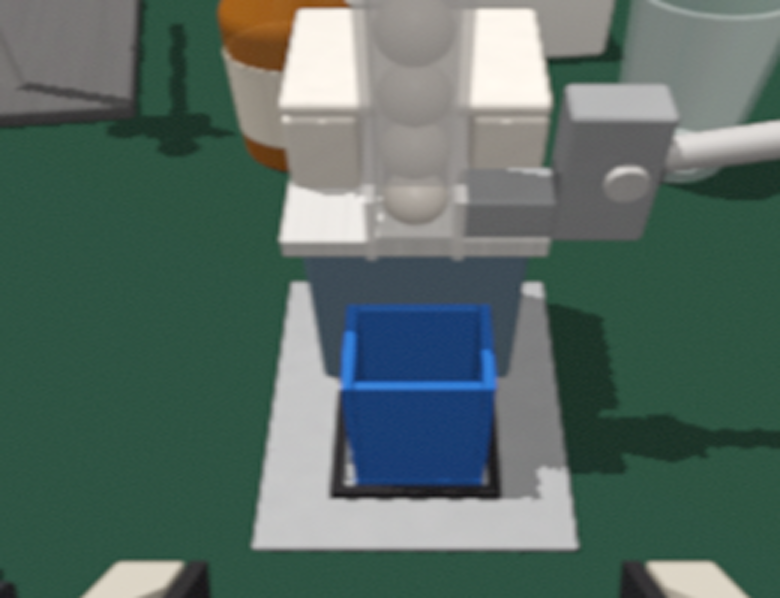

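View pics/w13.png

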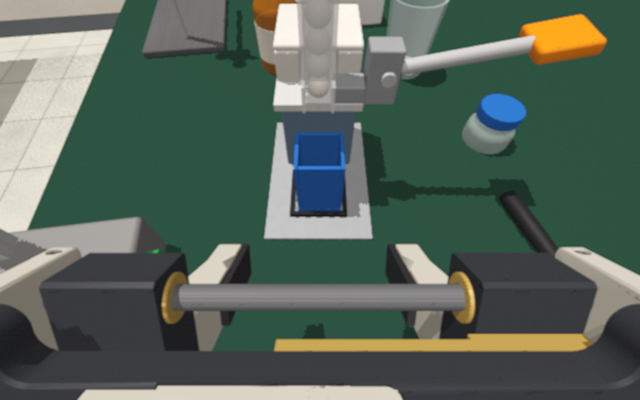

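```bash
python3 - <<'E'
from kin import *
o=ctrl.get_obs()
for n in('wrist','side','top'):
    s=snapshot(n); im=s['image'].astype(int); m=(im[:,:,0]>200)&(im[:,:,1]>90)&(im[:,:,1]<200)&(im[:,:,2]<110)
    nb,lab,stt,cen=cv2.connectedComponentsWithStats(m.astype(np.uint8))
    for i in range(1,nb):
        if stt[i,4]>40: print(n,stt[i],cen[i],[ray(s,cen[i],z,o).round(4) for z in(.18,.175)])
E
```

```text
wrist [ 522   15   84   39 2133] [563.48241913  34.24238162] [array([ 0.4246, -0.1227,  0.18  ]), array([ 0.4155, -0.1311,  0.175 ])]
wrist [ 262  335  321   15 3458] [437.55205321 343.44274147] [array([0.5931, 0.0659, 0.18  ]), array([0.5911, 0.0655, 0.175 ])]
top [369 248  17  19 278] [376.94244604 257.25899281] [array([ 0.4219, -0.1269,  0.18  ]), array([ 0.4221, -0.1276,  0.175 ])]
```

```bash
python3 - <<'E'
from kin import *
plan2([((.56,.05,.26),70,-20,.03,4),((.47,.02,.30),35,0,.03,4),((.423,-.126,.25),-8,0,.03,4)],0)
E
```

```text
rows 31 ikfail 0 worst rate ratio 0.29
wp [33.0, 16.0, -12.0, 12.0, -79.0, -57.0] el [0.14, 0.09, 0.78] w [0.48, 0.31, 0.56] w2 [0.6, 0.17, 0.6]
wp [26.0, -1.0, -19.0, -0.0, -72.0, -81.0] el [-0.01, -0.01, 0.8] w [0.38, 0.19, 0.66] w2 [0.47, 0.02, 0.66]
wp [9.0, -2.0, -27.0, -0.0, -66.0, -107.0] el [-0.02, -0.0, 0.8] w [0.39, 0.06, 0.61] w2 [0.42, -0.13, 0.61]
'[[[-0.7,-1,0.9,0.9,0.9,-3.3,0],[-0.7,-1,0.8,0.9,0.9,-3.4,0],[-0.7,-1,0.9,0.9,1,-3.3,0],[-0.6,-1,0.8,0.8,1,-3.4,0],[-0.5,-1.1,0.9,0.7,1.1,-3.3,0],[-0.5,-1.1,0.9,0.7,1.1,-3.4,0],[-0.5,-1.2,0.8,0.6,1.1,-3.3,0],[-0.4,-1.1,0.9,0.5,1.2,-3.3,0],[-0.33,-1.21,0.84,0.5,1.2,-3.4,0],[-0.6,-0.2,0.7,1.1,3,-1.8,0],[-0.6,-0.1,0.7,0.9,3,-1.8,0],[-0.6,-0.2,0.6,0.9,3.1,-1.8,0]]]'
'[[[-0.6,-0.2,0.6,0.7,3.1,-1.9,0],[-0.7,-0.2,0.6,0.7,3.1,-1.8,0],[-0.7,-0.2,0.5,0.5,3.1,-1.8,0],[-0.7,-0.3,0.5,0.5,3.2,-1.8,0],[-0.8,-0.2,0.4,0.3,3.1,-1.8,0],[-0.7,-0.3,0.4,0.3,3.2,-1.8,0],[-0.8,-0.3,0.3,0.1,3.2,-1.9,0],[-0.72,-0.39,0.33,0.1,3.1,-1.8,0],[-1.1,0.5,-0.8,0,3.9,0,0],[-1.1,0.4,-1,0,3.9,0,0],[-1,0.5,-0.9,0,3.9,0,0],[-0.9,0.4,-1.1,0,4,0,0]]]'
'[[[-0.8,0.5,-1.1,0,3.9,0,0],[-0.8,0.4,-1.2,0,3.9,0,0],[-0.7,0.5,-1.2,0,3.9,0,0],[-0.6,0.4,-1.2,0,3.9,0,0],[-0.5,0.5,-1.3,0,3.9,0,0],[-0.4,0.4,-1.4,0,3.9,0,0],[-0.34,0.49,-1.31,0,3.9,0,0]]]'
```

```bash
python3 -m pendant '[[[-0.7,-1,0.9,0.9,0.9,-3.3,0],[-0.7,-1,0.8,0.9,0.9,-3.4,0],[-0.7,-1,0.9,0.9,1,-3.3,0],[-0.6,-1,0.8,0.8,1,-3.4,0],[-0.5,-1.1,0.9,0.7,1.1,-3.3,0],[-0.5,-1.1,0.9,0.7,1.1,-3.4,0],[-0.5,-1.2,0.8,0.6,1.1,-3.3,0],[-0.4,-1.1,0.9,0.5,1.2,-3.3,0],[-0.33,-1.21,0.84,0.5,1.2,-3.4,0],[-0.6,-0.2,0.7,1.1,3,-1.8,0],[-0.6,-0.1,0.7,0.9,3,-1.8,0],[-0.6,-0.2,0.6,0.9,3.1,-1.8,0]]]'
python3 -m pendant '[[[-0.6,-0.2,0.6,0.7,3.1,-1.9,0],[-0.7,-0.2,0.6,0.7,3.1,-1.8,0],[-0.7,-0.2,0.5,0.5,3.1,-1.8,0],[-0.7,-0.3,0.5,0.5,3.2,-1.8,0],[-0.8,-0.2,0.4,0.3,3.1,-1.8,0],[-0.7,-0.3,0.4,0.3,3.2,-1.8,0],[-0.8,-0.3,0.3,0.1,3.2,-1.9,0],[-0.72,-0.39,0.33,0.1,3.1,-1.8,0],[-1.1,0.5,-0.8,0,3.9,0,0],[-1.1,0.4,-1,0,3.9,0,0],[-1,0.5,-0.9,0,3.9,0,0],[-0.9,0.4,-1.1,0,4,0,0]]]'
python3 -m pendant '[[[-0.8,0.5,-1.1,0,3.9,0,0],[-0.8,0.4,-1.2,0,3.9,0,0],[-0.7,0.5,-1.2,0,3.9,0,0],[-0.6,0.4,-1.2,0,3.9,0,0],[-0.5,0.5,-1.3,0,3.9,0,0],[-0.4,0.4,-1.4,0,3.9,0,0],[-0.34,0.49,-1.31,0,3.9,0,0],[0,0,0,0,0,0,0]]]'
python3 - <<'E'
from kin import *
o=st(); s=snapshot('wrist'); save(s,'w14'); d=snapshot('side'); save(d,'s14')
im=d['image'].astype(int); m=(im[:,:,0]>200)&(im[:,:,1]>90)&(im[:,:,1]<200)&(im[:,:,2]<110); v,u=np.nonzero(m); print(u.mean(),v.mean(),len(u),ray(d,(u.mean(),v.mean()),.178))
E
```

```text
clock: 23.25
tool_pos: [0.5329, 0.0375, 0.2531]
orientation: [-90.0, 14.4, 60.3]
force: [-0.2, -0.8, 0.4]
opening: 0.0004
clock: 24.25
tool_pos: [0.4521, -0.0337, 0.2628]
orientation: [-89.9, -0.1, 19.2]
force: [-0.8, -0.7, -1.6]
opening: 0.0004
clock: 24.92
tool_pos: [0.4216, -0.127, 0.2299]
orientation: [-89.9, 0.1, -8.2]
force: [-0.4, 0.3, -0.2]
opening: 0.0001
t 24.92 tcp [ 0.4216 -0.127   0.2299] rpy [-89.9   0.1  -8.2] F [-0.4  0.3 -0.2] open 0.0001 q [ 9.000e+00 -2.400e+00 -2.680e+01 -1.000e-01 -6.570e+01 -1.071e+02]
397.32530120481925 170.67469879518072 83 [ 0.43451538 -0.12633802  0.178     ]
```

View pics/w14.png

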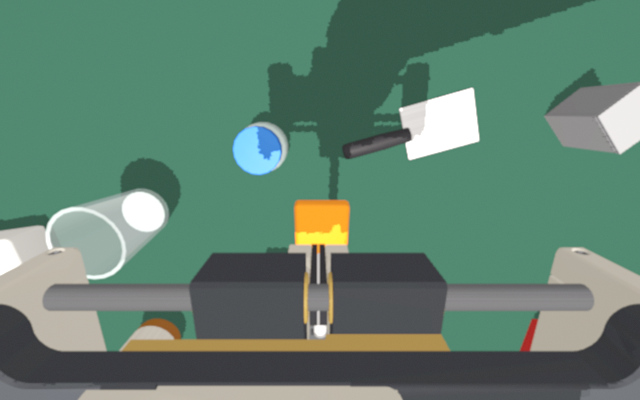

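View pics/s14.png

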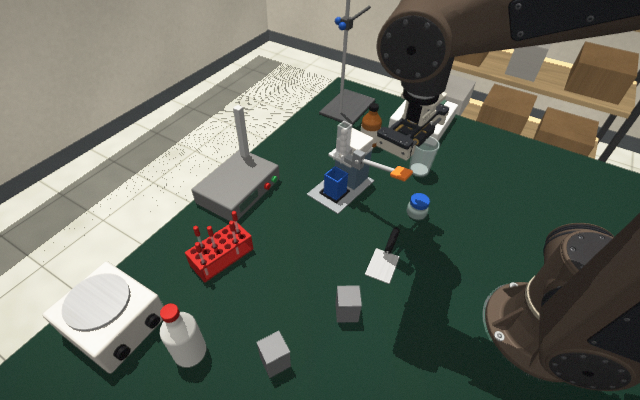

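```bash
python3 -m pendant '[[[0,2,0,0,0,0,0],[0,1.5,0,0,0,0,0],[0,0.5,0,0,0,0,0],[0,0.5,0,0,0,0,0],[0,0.5,0,0,0,0,0],[0,0.5,0,0,0,0,0],[0,0,0,0,0,0,0]]]'
python3 -m pendant '[[[0,0.7,0,0,0,0,0],[0,0.7,0,0,0,0,0],[0,0.7,0,0,0,0,0],[0,0.6,0,0,0,0,0],[0,0.6,0,0,0,0,0],[0,0.6,0,0,0,0,0],[0,0,0,0,0,0,0]]]'
```

```text
clock: 25.6
tool_pos: [0.4238, -0.1251, 0.1766]
orientation: [-89.9, -0.1, -7.9]
force: [-1.8, 0.5, 5.2]
opening: 0.0005
clock: 26.18
tool_pos: [0.4238, -0.1252, 0.1378]
orientation: [-89.9, -0.1, -7.9]
force: [-3.6, 0.9, 7.4]
opening: 0.0006
```

```bash
python3 -m pendant '[[[0,0.4,0,0,0,0,0],[0,0.4,0,0,0,0,0],[0,0,0,0,0,0,0]]]'
python3 -m pendant '[[[0,0.2,0,0,0,0,0],[0,0,0,0,0,0,0]]]'
python3 -m pendant '[[[0,0.2,0,0,0,0,0],[0,0,0,0,0,0,0]]]'
```

```text
clock: 26.43
tool_pos: [0.4246, -0.1254, 0.1315]
orientation: [-89.9, -0.2, -7.8]
force: [-6.9, 2.0, 19.6]
opening: 0.0003
clock: 26.6
tool_pos: [0.4248, -0.1254, 0.1309]
orientation: [-89.9, -0.2, -7.8]
force: [-14.6, 4.2, 34.5]
opening: 0.0007
clock: 26.77
tool_pos: [0.4249, -0.1255, 0.1303]
orientation: [-89.9, -0.3, -7.8]
force: [-20.2, 6.7, 51.6]
opening: 0.0002
```

```bash
python3 -m pendant '[[[0,-1.5,0,0,0,0,0],[0,-2.5,0,0,0,0,0],[0,-3.5,0,0,0,0,0],[0,0,0,0,0,0,0],[0,0,0,0,0,0,0],[0,0,0,0,0,0,0],[0,0,0,0,0,0,0],[0,0,0,0,0,0,0],[0,0,0,0,0,0,0],[0,0,0,0,0,0,0]]]'
python3 - <<'E'
from kin import *
o=st(); d=snapshot('side'); t=snapshot('top')
a=cv2.resize(d['image'][110:220,300:430],None,fx=5,fy=5,interpolation=cv2.INTER_CUBIC)[:,:,::-1]
b=cv2.resize(t['image'][160:280,330:440],None,fx=5,fy=5,interpolation=cv2.INTER_CUBIC)[:,:,::-1]
cv2.imwrite('pics/zs15.png',a);cv2.imwrite('pics/zt15.png',b)
E
```

```text
clock: 27.6
tool_pos: [0.4234, -0.1252, 0.1999]
orientation: [-89.9, -0.0, -7.9]
force: [0.7, -0.1, -0.2]
opening: 0.0005
t 27.60 tcp [ 0.4234 -0.1252  0.1999] rpy [-89.9  -0.   -7.9] F [ 0.7 -0.1 -0.2] open 0.0005 q [ 9.20e+00 -9.00e-01 -2.95e+01 -1.00e-01 -6.13e+01 -1.07e+02]
```

View pics/zs15.png

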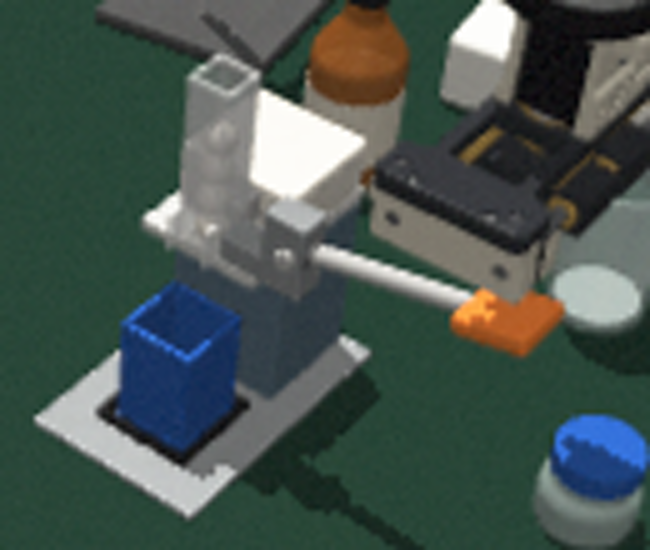

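View pics/zt15.png

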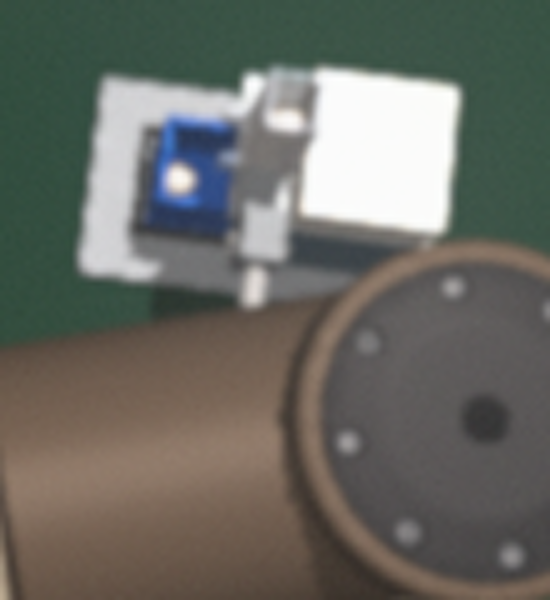

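```bash
python3 -m pendant '[[[0,1,0,0,0,0,0],[0,0.8,0,0,0,0,0],[0,0.7,0,0,0,0,0],[0,0.8,0,0,0,0,0],[0,0.8,0,0,0,0,0],[0,0.8,0,0,0,0,0],[0,0.8,0,0,0,0,0],[0,0.8,0,0,0,0,0],[0,0.44,0,0,0,0,0],[0,0.2,0,0,0,0,0],[0,0,0,0,0,0,0],[0,0,0,0,0,0,0]]]'
python3 -m pendant '[[[0,-1.5,0,0,0,0,0],[0,-2.5,0,0,0,0,0],[0,-3.2,0,0,0,0,0],[0,0,0,0,0,0,0],[0,0,0,0,0,0,0],[0,0,0,0,0,0,0],[0,0,0,0,0,0,0],[0,0,0,0,0,0,0],[0,0,0,0,0,0,0],[0,0,0,0,0,0,0]]]'
python3 - <<'E'
from kin import *
o=st(); d=snapshot('side'); t=snapshot('top')
a=cv2.resize(d['image'][110:220,300:430],None,fx=5,fy=5,interpolation=cv2.INTER_CUBIC)[:,:,::-1]
b=cv2.resize(t['image'][160:220,330:400],None,fx=7,fy=7,interpolation=cv2.INTER_CUBIC)[:,:,::-1]
cv2.imwrite('pics/zs16.png',a);cv2.imwrite('pics/zt16.png',b)
E
```

```text
clock: 28.7
tool_pos: [0.4235, -0.1255, 0.1308]
orientation: [-89.9, -0.1, -7.8]
force: [-13.0, 4.8, 31.1]
opening: 0.0005
clock: 29.53
tool_pos: [0.4234, -0.1252, 0.2005]
orientation: [-89.9, -0.0, -7.9]
force: [0.4, -0.4, -0.0]
opening: 0.0006
t 29.53 tcp [ 0.4234 -0.1252  0.2005] rpy [-89.9  -0.   -7.9] F [ 0.4 -0.4 -0. ] open 0.0006 q [ 9.20e+00 -9.00e-01 -2.94e+01 -1.00e-01 -6.14e+01 -1.07e+02]
```

View pics/zs16.png

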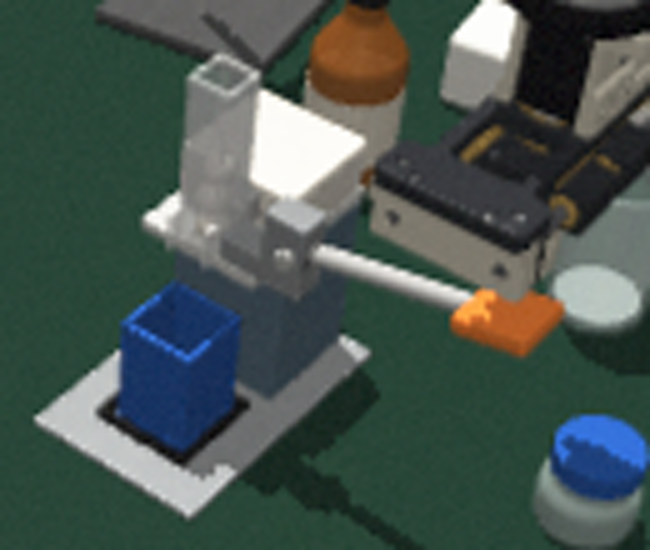

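View pics/zt16.png

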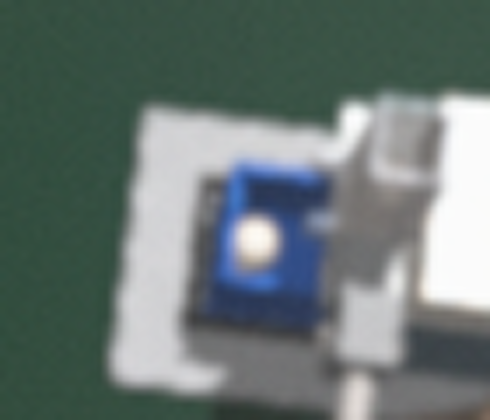

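```bash
python3 -m pendant '[[[0,1,0,0,0,0,0],[0,0.8,0,0,0,0,0],[0,0.7,0,0,0,0,0],[0,0.8,0,0,0,0,0],[0,0.8,0,0,0,0,0],[0,0.8,0,0,0,0,0],[0,0.8,0,0,0,0,0],[0,0.8,0,0,0,0,0],[0,0.44,0,0,0,0,0],[0,0.2,0,0,0,0,0],[0,0,0,0,0,0,0],[0,0,0,0,0,0,0]]]'
python3 -m pendant '[[[0,-1.5,0,0,0,0,0],[0,-2.5,0,0,0,0,0],[0,-3.2,0,0,0,0,0],[0,-2,0,0,0,0,0],[0,-2,0,0,0,0,0],[0,-2,0,0,0,0,0],[0,-2,0,0,0,0,0],[0,0,0,0,0,0,0],[0,0,0,0,0,0,0],[0,0,0,0,0,0,0]]]'
python3 - <<'E'
from kin import *
o=st(); plan2([((.47,.02,.36),35,0,.03,4),((.56,.06,.32),82,-20,.03,4),((.62,.0,.25),82,-45,.03,4)],0)
E
```

```text
clock: 30.63
tool_pos: [0.4235, -0.1255, 0.131]
orientation: [-89.9, -0.1, -7.9]
force: [-11.2, 2.3, 25.4]
opening: 0.0004
clock: 31.47
tool_pos: [0.4231, -0.1253, 0.2806]
orientation: [-89.9, -0.0, -7.9]
force: [-0.1, 0.9, -1.5]
opening: 0.0006
t 31.47 tcp [ 0.4231 -0.1253  0.2806] rpy [-89.9  -0.   -7.9] F [-0.1  0.9 -1.5] open 0.0006 q [ 9.10e+00 -4.30e+00 -2.18e+01 -1.00e-01 -7.24e+01 -1.07e+02]
rows 31 ikfail 0 worst rate ratio 0.32
wp [26.0, -3.0, -13.0, 0.0, -80.0, -81.0] el [-0.02, -0.01, 0.8] w [0.38, 0.19, 0.72] w2 [0.47, 0.02, 0.72]
wp [35.0, 12.0, -10.0, 15.0, -82.0, -47.0] el [0.1, 0.07, 0.79] w [0.45, 0.32, 0.61] w2 [0.58, 0.18, 0.66]
wp [34.0, 27.0, -15.0, 32.0, -84.0, -56.0] el [0.22, 0.15, 0.74] w [0.51, 0.35, 0.43] w2 [0.66, 0.25, 0.5]
'[[[0.2,-0.5,1.4,-0.1,-3.9,0,0],[0.4,-0.6,1.3,0,-3.9,0,0],[0.4,-0.5,1.3,0,-3.9,0,0],[0.5,-0.6,1.3,0,-3.9,0,0],[0.6,-0.5,1.3,0,-3.9,0,0],[0.7,-0.6,1.2,0,-3.9,0,0],[0.8,-0.5,1.1,0,-3.9,0,0],[0.8,-0.6,1.1,0,-3.9,0,0],[0.9,-0.5,1.1,0,-3.9,0,0],[1,-0.6,1,0,-3.9,0,0],[1.05,-0.55,0.88,0,-3.9,0.1,0],[0.7,0.3,-0.1,-0.1,-3.6,1.5,0]]]'
'[[[0.7,0.3,-0.2,-0.1,-3.6,1.6,0],[0.7,0.3,-0.3,-0.3,-3.6,1.5,0],[0.6,0.2,-0.3,-0.3,-3.6,1.5,0],[0.7,0.2,-0.3,-0.4,-3.6,1.6,0],[0.7,0.3,-0.4,-0.6,-3.6,1.5,0],[0.6,0.2,-0.4,-0.6,-3.6,1.5,0],[0.6,0.1,-0.5,-0.7,-3.5,1.6,0],[0.6,0.2,-0.5,-0.8,-3.5,1.5,0],[0.5,0.2,-0.6,-1,-3.5,1.5,0],[0.6,0.2,-0.6,-1,-3.5,1.6,0],[0.5,0.1,-0.6,-1.1,-3.5,1.5,0],[0.42,0.16,-0.65,-1.2,-3.4,1.5,0]]]'
'[[[-0.5,1.2,-1,0,0,3.6,0],[-0.3,1.2,-0.9,0,0,3.6,0],[-0.4,1.2,-1,0,0,3.5,0],[-0.2,1.2,-1,0,0,3.6,0],[-0.1,1.3,-0.9,0,0,3.6,0],[-0.1,1.2,-1,0,0,3.6,0],[-0.03,1.24,-0.97,0.1,0,3.5,0]]]'
```

```bash
python3 -m pendant '[[[0.2,-0.5,1.4,-0.1,-3.9,0,0],[0.4,-0.6,1.3,0,-3.9,0,0],[0.4,-0.5,1.3,0,-3.9,0,0],[0.5,-0.6,1.3,0,-3.9,0,0],[0.6,-0.5,1.3,0,-3.9,0,0],[0.7,-0.6,1.2,0,-3.9,0,0],[0.8,-0.5,1.1,0,-3.9,0,0],[0.8,-0.6,1.1,0,-3.9,0,0],[0.9,-0.5,1.1,0,-3.9,0,0],[1,-0.6,1,0,-3.9,0,0],[1.05,-0.55,0.88,0,-3.9,0.1,0],[0.7,0.3,-0.1,-0.1,-3.6,1.5,0]]]'
python3 -m pendant '[[[0.7,0.3,-0.2,-0.1,-3.6,1.6,0],[0.7,0.3,-0.3,-0.3,-3.6,1.5,0],[0.6,0.2,-0.3,-0.3,-3.6,1.5,0],[0.7,0.2,-0.3,-0.4,-3.6,1.6,0],[0.7,0.3,-0.4,-0.6,-3.6,1.5,0],[0.6,0.2,-0.4,-0.6,-3.6,1.5,0],[0.6,0.1,-0.5,-0.7,-3.5,1.6,0],[0.6,0.2,-0.5,-0.8,-3.5,1.5,0],[0.5,0.2,-0.6,-1,-3.5,1.5,0],[0.6,0.2,-0.6,-1,-3.5,1.6,0],[0.5,0.1,-0.6,-1.1,-3.5,1.5,0],[0.42,0.16,-0.65,-1.2,-3.4,1.5,0]]]'
python3 -m pendant '[[[-0.5,1.2,-1,0,0,3.6,0],[-0.3,1.2,-0.9,0,0,3.6,0],[-0.4,1.2,-1,0,0,3.5,0],[-0.2,1.2,-1,0,0,3.6,0],[-0.1,1.3,-0.9,0,0,3.6,0],[0,0,0,0,0,0,0],[0,0,0,0,0,0,0]]]'
python3 - <<'E'
from kin import *
o=st(); s=snapshot('wrist'); save(s,'w17'); d=snapshot('side'); t=snapshot('top'); save(d,'s17'); save(t,'t17')
cv2.imwrite('pics/zw17.png',cv2.resize(s['image'][0:260,180:480],None,fx=2.6,fy=2.3,interpolation=cv2.INTER_CUBIC)[:,:,::-1])
E
```

```text
clock: 32.47
tool_pos: [0.4768, 0.0242, 0.34]
orientation: [-90.1, 1.4, 38.8]
force: [0.3, -0.3, 0.7]
opening: 0.0004
clock: 33.47
tool_pos: [0.5596, 0.0537, 0.3016]
orientation: [-89.9, 20.1, 82.3]
force: [-0.2, 0.6, 0.3]
opening: 0.0003
clock: 34.05
tool_pos: [0.6007, 0.0057, 0.2533]
orientation: [-89.8, 38.0, 82.2]
force: [-0.5, -0.6, 0.4]
opening: 0.0001
t 34.05 tcp [0.6007 0.0057 0.2533] rpy [-89.8  38.   82.2] F [-0.5 -0.6  0.4] open 0.0001 q [ 35.1  22.4 -13.9  26.9 -82.8 -53.4]
```

View pics/zw17.png

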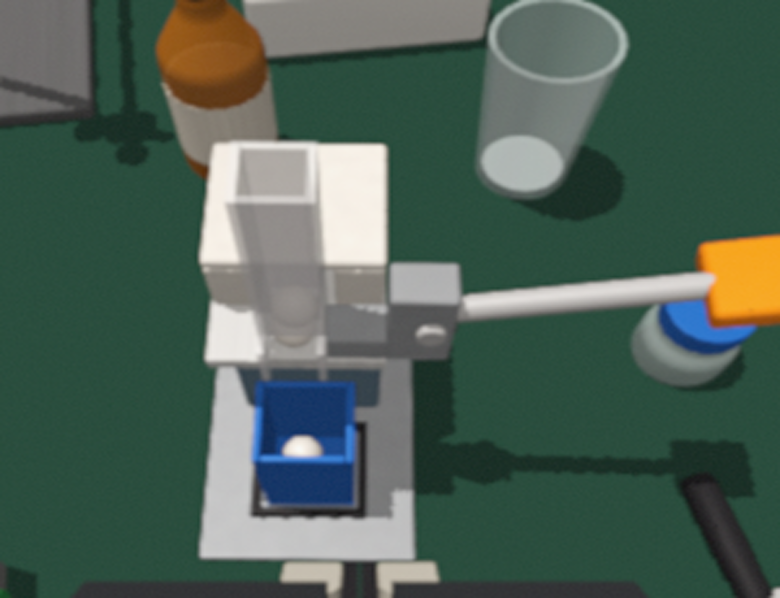

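View pics/s17.png

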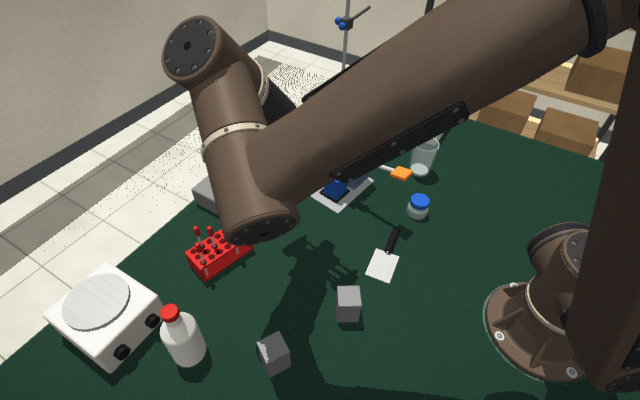

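View pics/t17.png

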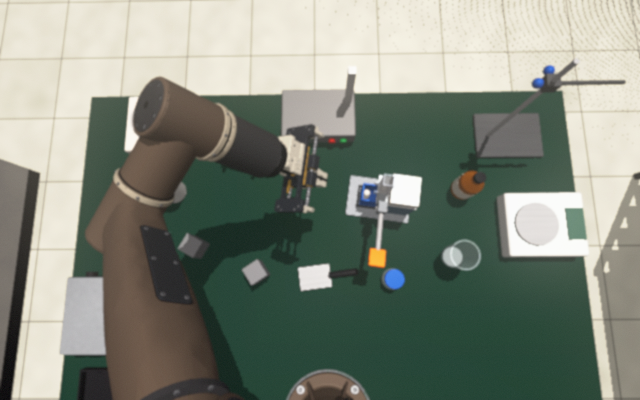

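```bash
python3 - <<'E'
from kin import *
g=np.array([.615,-.06,.275])-.0188*Rt(82,-20).as_matrix()[:,1]
plan2([(g,82,-20,.03,4)],0)
E
```

```text
rows 5 ikfail 0 worst rate ratio 0.36
wp [23.0, 16.0, -9.0, 18.0, -76.0, -37.0] el [0.15, 0.06, 0.78] w [0.54, 0.23, 0.58] w2 [0.63, 0.07, 0.63]
'[[[-1.2,0.5,-0.4,0.1,-0.1,-3.5,0],[-1.3,0.4,-0.5,0,0,-3.6,0],[-1.3,0.4,-0.5,0,0,-3.5,0],[-1.3,0.2,-0.4,0,0.1,-3.6,0],[-1.28,0.16,-0.46,0.1,0,-3.5,0]]]'
```

```bash
python3 -m pendant '[[[-1.2,0.5,-0.4,0.1,-0.1,-3.5,0],[-1.3,0.4,-0.5,0,0,-3.6,0],[-1.3,0.4,-0.5,0,0,-3.5,0],[-1.3,0.2,-0.4,0,0.1,-3.6,0],[-1.28,0.16,-0.46,0.1,0,-3.5,0],[0,0,0,0,0,0,0],[0,0,0,0,0,0,0]]]'
python3 - <<'E'
from kin import *
o=st(); s=snapshot('wrist'); save(s,'w18')
cv2.imwrite('pics/zw18.png',cv2.resize(s['image'][100:260,220:420],None,fx=3.8,fy=3.7,interpolation=cv2.INTER_CUBIC)[:,:,::-1])
E
```

```text
clock: 34.78
tool_pos: [0.6151, -0.0613, 0.2772]
orientation: [-90.2, 20.0, 81.7]
force: [-0.4, -0.5, 0.1]
opening: 0.0005
t 34.78 tcp [ 0.6151 -0.0613  0.2772] rpy [-90.2  20.   81.7] F [-0.4 -0.5  0.1] open 0.0005 q [ 22.7  15.9  -9.3  17.7 -75.9 -37. ]
```

View pics/zw18.png

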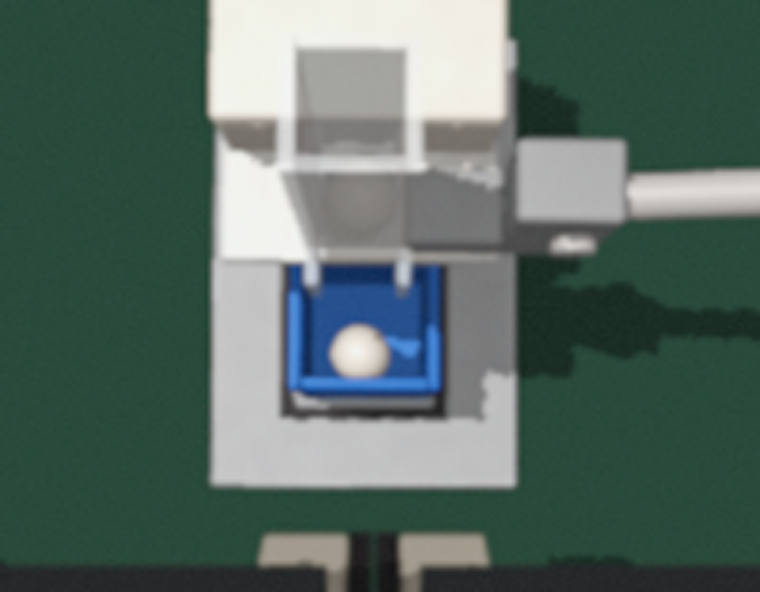

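View pics/w18.png

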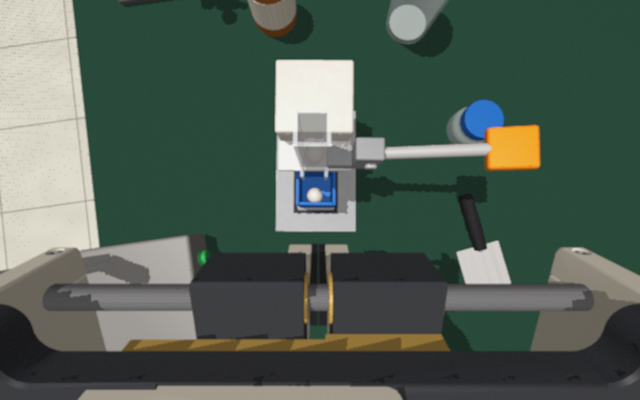

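```bash
python3 - <<'E'
from kin import *
o=ctrl.get_obs(); s=snapshot('wrist'); Rc,e=pose(s,o); print('cam',e)
a=np.radians(-98.4); nx=np.array([np.cos(a),np.sin(a),0]); ny=np.array([-nx[1],nx[0],0]); n=np.array([.6095,-.127,0])
P=lambda x,y,z:n+nx*x+ny*y+[0,0,z]
z=lambda p:((proj(s,p,o)[0]-[220,100])*[3.8,3.7]).round(0)
print('cam in nest',(e-n)@nx,(e-n)@ny)
for nm,p in dict(ledge=P(.012,0,.118),ledge_top=P(.012,0,.125),cheekend=P(.001,.014,.118),backTop=P(.021,0,.08),backFloor=P(.021,0,.008),ballback1=P(.011,.011,.018),ballback2=P(.011,-.011,.018),nearTopIn=P(-.021,0,.08),nearFloor=P(-.021,0,.008), ballnear=P(-.011,0,.018),ballnear_high=P(-.011,0,.035),rimnear=P(-.033,0,.01)).items(): print(nm,z(p))
im=s['image'][160:220,285:345]; cv2.imwrite('pics/zw19.png',cv2.resize(im,None,fx=10,fy=10,interpolation=cv2.INTER_NEAREST)[:,:,::-1])
E
```

```text
cam [ 0.6108556  -0.0831442   0.45159803]
cam in nest -0.04358336285143563 -0.0050655304688308365
ledge [358. 263.]
ledge_top [358. 259.]
cheekend [311. 299.]
backTop [360. 255.]
backFloor [362. 286.]
ballback1 [333. 308.]
ballback2 [390. 308.]
nearTopIn [359. 379.]
nearFloor [362. 390.]
ballnear [361. 363.]
ballnear_high [361. 360.]
rimnear [361. 420.]
```

View pics/zw19.png

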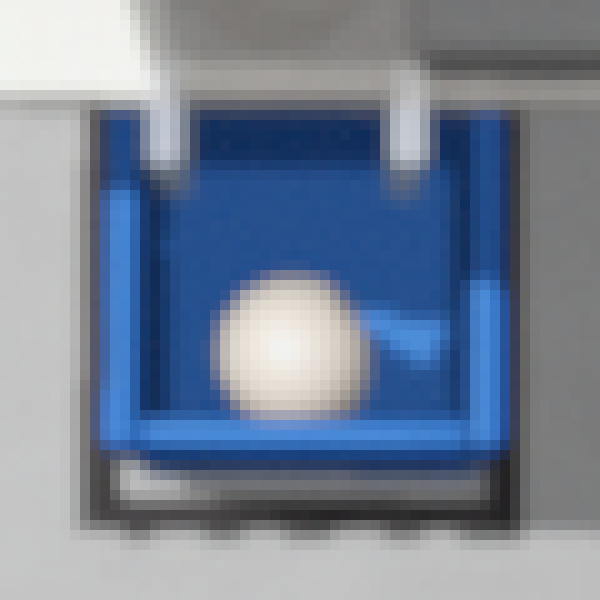

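```bash
python3 - <<'E'
from kin import *
t=snapshot('top'); d=snapshot('side')
a=cv2.resize(t['image'][175:220,345:395],None,fx=9,fy=9,interpolation=cv2.INTER_CUBIC)
b=cv2.resize(d['image'][150:215,300:360],None,fx=8,fy=8,interpolation=cv2.INTER_CUBIC)[:405]
cv2.imwrite('pics/zt20.png',a[:,:,::-1]);cv2.imwrite('pics/zs20.png',b[:,:,::-1])
g=np.array([.53,-.05,.33])-.0188*Rt(20,-5).as_matrix()[:,1]
plan2([(g,0,-20,.03,4)],0)
for psi,t_,p in((0,-20,[.5,-.1,.33]),(-10,15,[.55,-.1,.33]),(0,0,[.5,-.1,.33]),(30,0,[.5,-.05,.33])):
    r=Rt(psi,t_).as_matrix(); m=np.array(snapshot('wrist')['mount']) if False else None
E
```

```text
rows 21 ikfail 0 worst rate ratio 0.31
wp [13.0, 17.0, 7.0, -4.0, -100.0, -103.0] el [0.17, 0.04, 0.77] w [0.61, 0.14, 0.7] w2 [0.65, -0.05, 0.69]
'[[[-0.1,-0.2,0.4,1.3,3.7,0,0],[-0.2,-0.3,0.5,1.3,3.7,0,0],[-0.2,-0.2,0.4,1.4,3.6,0,0],[-0.2,-0.2,0.4,1.3,3.7,0,0],[-0.2,-0.2,0.5,1.3,3.7,-0.1,0],[-0.2,-0.2,0.4,1.4,3.6,0,0],[-0.3,-0.2,0.4,1.3,3.7,0,0],[-0.3,-0.2,0.3,1.4,3.7,0,0],[-0.3,-0.1,0.4,1.3,3.6,0,0],[-0.4,-0.2,0.4,1.3,3.7,0,0],[-0.3,-0.2,0.3,1.4,3.7,0,0],[-0.4,-0.1,0.3,1.3,3.6,0,0]]]'
'[[[-0.4,-0.2,0.3,1.4,3.7,0,0],[-0.4,-0.1,0.3,1.3,3.7,0,0],[-0.4,-0.1,0.2,1.4,3.6,0,0],[-0.4,-0.2,0.2,1.3,3.7,0,0],[-0.5,-0.1,0.2,1.3,3.7,-0.1,0],[-0.4,-0.1,0.2,1.4,3.6,0,0],[-0.5,-0.1,0.1,1.3,3.7,0,0],[-0.4,-0.2,0.1,1.3,3.7,0,0],[-0.5,-0.07,0.13,1.4,3.6,0,0]]]'
```

View pics/zt20.png

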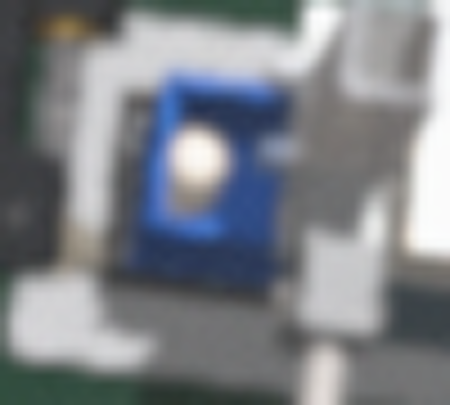

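View pics/zs20.png

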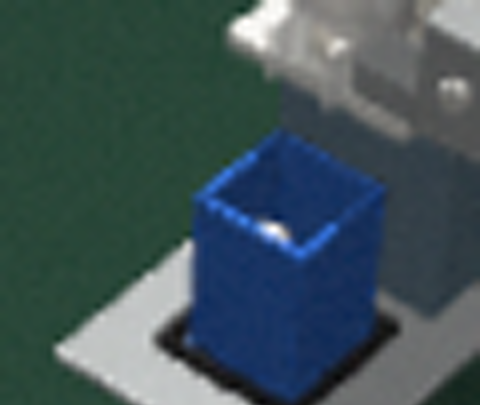

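```bash
python3 - <<'E'
from kin import *
o=ctrl.get_obs(); s=snapshot('wrist'); t=snapshot('top'); d=snapshot('side')
def line(sn,uv,ob=None):
    Rc,e=pose(sn,ob); v=Rc@np.linalg.inv(sn['camera_matrix'])@[uv[0],uv[1],1]; return e,v/np.linalg.norm(v)
L=[line(s,(313.8,194.4),o),line(t,(366.9,192.4))]
A=sum(np.eye(3)-np.outer(v,v) for e,v in L); b=sum((np.eye(3)-np.outer(v,v))@e for e,v in L); print('ball',np.linalg.solve(A,b))
for z in(.018,.038,.058): print(z,ray(s,(313.8,194.4),z,o).round(4),'diam px',298*.02/np.linalg.norm(ray(s,(313.8,194.4),z,o)-L[0][0]), 'top px',proj(t,ray(s,(313.8,194.4),z,o)), 'side px',proj(d,ray(s,(313.8,194.4),z,o)+[0,0,.01]))
st()
for n,th in((d,'lever_pad'),(t,'lever_pad'),(t,'jar'),(t,'beaker'),(t,'amber_bottle'),(t,'spatula'),(d,'tube_rack'),(d,'wash_bottle')):
    r=silhouettes(n,th)
    if r: print(th,r[0]['bbox'],round(r[0]['confidence'],2))
cv2.imwrite('pics/t21.png',t['image'][:,:,::-1]); cv2.imwrite('pics/s21.png',d['image'][:,:,::-1])
E
```

```text
ball [ 0.6111484  -0.11929649  0.058187  ]
0.018 [ 0.6114 -0.1209  0.018 ] diam px 13.74386465161892 top px [[365.24083714 194.9894324 ]] side px [[333.16150705 187.701055  ]]
0.038 [ 0.6114 -0.1191  0.038 ] diam px 14.411254648984318 top px [[365.36340271 193.64515013]] side px [[333.18494954 183.19460318]]
0.058 [ 0.6114 -0.1173  0.058 ] diam px 15.146768421351796 top px [[365.49028469 192.25352607]] side px [[333.20903749 178.5640744 ]]
t 35.13 tcp [ 0.6149 -0.0594  0.2741] rpy [-89.9  20.2  82.1] F [-0.4 -0.2  0.1] open 0.0006 q [ 22.9  16.2  -9.4  17.7 -75.9 -37. ]
lever_pad [359.9, 153.5, 53.6, 26.8] 0.64
lever_pad [366.9, 211.7, 19.1, 56.3] 0.81
jar [382.1, 267.2, 19.2, 23.4] 0.72
beaker [441.3, 239.9, 40.0, 33.2] 0.8
amber_bottle [446.8, 171.2, 39.9, 29.7] 0.97
spatula [297.7, 265.8, 59.9, 25.5] 0.83
tube_rack [186.3, 210.0, 69.0, 71.1] 0.66
wash_bottle [159.3, 302.4, 44.4, 65.9] 0.93
```

View pics/s21.png

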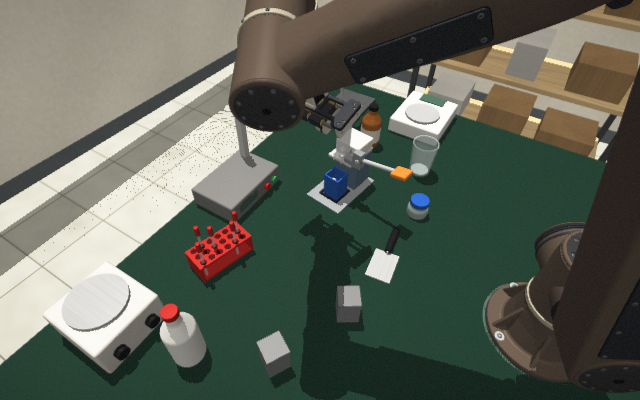

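```bash
python3 -c "
from plant import ctrl
print(ctrl.close_job())"
```

```text
the job is handed in; nothing more can be done
None
```

The job is handed in at about 35 s of the 72 s: the blue cup stands mouth-up in the black nest with three balls in it, and the robot is touching nothing.

**What I did:** I picked up the cup and laid it on its side. I let go, took it again from the other side, turned it mouth-up and set it down in the nest. After letting go of it, I pressed the lever to its stop three times, backing the fingers clear each time so it could spring back.

**Cup:** In the pictures it stands square inside the rim. It touched down at the height expected for the nest floor, about 5 mm lower than if it were resting on the rim.

**Presses:** Each press reached the stop at a pad height of about 0.131 m. The wrist force was roughly 52 N up on the first press and 25–31 N on the other two. The first press was harder than it needed to be, but well under the 120 N limit.

**Balls:** The magazine now shows two balls. I never saw all three cup balls side by side. Only one is clearly visible, at a height of 0.058 m, which fits three balls stacked on top of each other. The rest of the cup floor is empty, and the top camera shows part of a second ball beneath it.

**Everything else:** The lever is up. All six bystanders and the two grey look-alikes appear unmoved in the last side and top pictures.

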